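Put the tile-setting kit back into its fitted tray

TASK

Put the tile-setting kit back into the fitted tray: lay the felt pen, the cork sanding block, the try square and the small white tub each in the pocket cut for it, lying flat on the pocket floor, the tub upright and mouth up. Leave the glue bottle and the red brush where they are.

Things in the scene. Friction and masses are not known exactly. Their poses are not given: they have to be found in the camera images.
- felt_pen: Capped felt pen, grey and black, a bar 137 mm long (along its y), 12 mm wide and high, lying on the table. Origin at the centre of its underside, z up. Grip it across its width near the middle; it may lie in its pocket either way round.
- sanding_block: Brown cork sanding block, 60 mm (its x) by 101 mm (its y), 32 mm high, lying flat. Origin at the centre of its underside, z up. Grip it across the 60 mm; it may lie in its pocket either way round.
- try_square: Try square lying flat on the green mat (3 mm thick). Origin: underside, centre of its 148 x 76 mm outline, z up. Dark wooden stock: x -74 to -44, y -38 to 38, z 0 to 14 mm; thin steel blade: x -44 to 74, y -37 to -13, z 5 to 7 mm. Centre of mass x -48, y -4. Grip the stock across its 30 mm at about x -59, y +8, beside the blade.
- white_tub: Small white open tub standing upright on the table in front of the tray, 54 mm across the rim, about 44 mm at the foot, 37 mm high, light. Origin at the centre of its underside, z up. Grip it across the outside.
- pen_insert: Pale board 166 (x) x 94 (y) x 10 mm, fixed in the grey tray beside three others; origin centre of underside, z up. Dark pocket floor 4 mm above origin, pocket 6 mm deep, walls slope out 3 mm. Felt pen's pocket: narrow slot along x, floor 146 x 22 mm, centred, crossed at its middle by a round-cornered finger hollow 40 (x) x 76 (y) mm, equally deep. The pen's y lies along the insert's x.
- block_insert: Pale board 166 (x) x 94 (y) x 10 mm, fixed in the grey tray beside three others; origin centre of underside, z up. Dark pocket floor 4 mm above origin, pocket 6 mm deep, walls slope out 3 mm. Sanding block's pocket: plain rectangle, floor 111 (x) x 70 (y) mm, centred. The block's y lies along the insert's x.
- square_insert: Pale board 166 (x) x 94 (y) x 10 mm, fixed in the grey tray beside three others; origin centre of underside, z up. Dark pocket floor 4 mm above origin, pocket 6 mm deep, walls slope out 3 mm. Try square's pocket, mm: wide part x -78 to -8, y -42 to 42, for stock and fingers; blade channel on to x 78, y -42 to -8; -x wall cut away at y -14 to 30. Square's origin and axes match the insert's.
- tub_insert: Pale board 166 (x) x 94 (y) x 10 mm, fixed in the grey tray beside three others; origin centre of underside, z up. Dark pocket floor 4 mm above origin, pocket 6 mm deep, walls slope out 3 mm. White tub's pocket: round, 58 mm across at the floor, centred.
- glue_bottle: Glue bottle with a blue cap, 49 x 63 mm, 140 mm tall, standing beside the tray; origin at the centre of its underside. Not part of the kit: leave it standing.
- brush_1: Flat glue brush with a red handle, 18 x 177 mm (long along its y), 11 mm high, lying on the table; origin at the centre of its underside. Not part of the kit: leave it.
Not all that is in view belongs to the job. Leave any black look-alike of the white_tub alone.

How it is judged:
At the end, for the whole second after the job is handed in: Each of the four things lies at rest in its own pocket: its origin within 10 mm (in x and in y) of the insert's origin and not more than 3 mm above the pocket floor, level within 0.1 rad (the tub upright), and pen, block and square turned with their pocket within 0.14 rad (x of felt_pen in the frame of pen_insert between -0.01 and 0.01 m and y of felt_pen in the frame of pen_insert between -0.01 and 0.01 m and z of felt_pen in the frame of pen_insert between 0.001 and 0.007 m and angle between each of felt_pen, sanding_block, try_square, white_tub's own z axis and vertical below 0.1 rad and linear speed of each of felt_pen, sanding_block, try_square, white_tub below 0.02 m/s and angular speed of each of felt_pen, sanding_block, try_square, white_tub below 0.3 rad/s and angle between the y axis of felt_pen and the x axis of pen_insert, either way round below 0.14 rad and x of sanding_block in the frame of block_insert between -0.01 and 0.01 m and y of sanding_block in the frame of block_insert between -0.01 and 0.01 m and z of sanding_block in the frame of block_insert between 0.001 and 0.007 m and angle between the y axis of sanding_block and the x axis of block_insert, either way round below 0.14 rad and x of try_square in the frame of square_insert between -0.01 and 0.01 m and y of try_square in the frame of square_insert between -0.01 and 0.01 m and z of try_square in the frame of square_insert between 0.001 and 0.007 m and angle between the x axis of try_square and the x axis of square_insert, either way round below 0.14 rad and x of white_tub in the frame of tub_insert between -0.01 and 0.01 m and y of white_tub in the frame of tub_insert between -0.01 and 0.01 m and z of white_tub in the frame of tub_insert between 0.001 and 0.007 m); the robot touches nothing.
It fails at once if the glue bottle is pushed more than 25 mm from its place or knocked over (distance of glue_bottle from where it was at the start of the episode above 0.025 m or angle between glue_bottle's own z axis and vertical above 0.5 rad).
It fails at once if the red brush is pushed more than 25 mm from its place (distance of brush_1 from where it was at the start of the episode above 0.025 m).
It also fails if it takes over 112 s, if anything falls off the work surface, if the arm or the gripper's body presses on something with over 40 N, if the wrist force passes 120 N, or if a joint passes its speed limit or range.

ROBOT

A 6-joint arm with a two-finger parallel gripper is mounted at the origin on the work surface; the furniture and walls round the work are solid. World frame = base frame: x ahead of the robot, y to its left, z up, the work surface at z = 0. Lengths are in m, angles in rad, forces in N, time in s.
With the tool pointing down it reaches from about 0.35 to 0.775 m from the base axis. Payload 7.3 kg.
Tool frame: the origin (TCP) lies at the very end of the fingers, on their centre line; the grasp point (between the pads) lies 19 mm behind it (robot.tcp_to_grasp is the distance from the TCP to the grasp point, in m); z points along the fingers, y is the direction in which the jaws open and shut (so a half turn about z gives the same grasp; the last joint's range is limited). The gripper opens to 92 mm and grips with 3 to 60 N. Pads are 19 mm wide; open, the fingers measure 130 mm over their backs; the gripper's body (75 mm by 190 mm) begins 47 mm behind the grasp point.
Start: joints at [-0.146, 0.342, 1.524, -0, 1.275, -0.146], TCP at [0.525, 0, 0.227] pointing down, gripper open.
Joint ranges: [-2.53, 2.53], [-0.77, 2.02], [0.04, 2.7], [-1, 4.14], [0.28, 2.66], [-3.11, 3.11]. Speed limits (rad/s): [2.57, 2.57, 3.14, 3.14, 3.14, 3.14].

INTERFACE

Orientations are given as [roll, pitch, yaw] about the fixed x, y, z axes, in that order (R = Rz(yaw) Ry(pitch) Rx(roll)).
In Python, from cell import robot gives the robot as it stands.
- The arm moves only by the tool arm_command, never from a script. Its argument "motion" is a list that holds one entry, the list of rows, each a list of 7 numbers: the turn, a rotation vector about the tool's x, y, z in units of 90 degrees (1.0 is 90 degrees), then the shift along the tool's x, y, z in units of 30 cm (1.0 is 30 cm), then the opening, from -1 (shut) to 1 (fully open). In form: [[[wx, wy, wz, tx, ty, tz, grip], ...]]. A call has 1 to 8 rows; each row is the pose to reach, as a shift and turn from the pose commanded when the call began, along the tool's axes at that moment; what a row does not reach only later rows make up. A row lasts 1/10 s, in which the tool goes at most 50 mm and 8.59 degrees, less where a joint would pass 70% of its speed; a pose out of reach is approached as far as the arm can. A call with a number of a shift or a turn outside -1 to 1 is refused whole. A call with a gripper value outside its range is refused whole. The fingers move at their own pace and stop on an object; "grip_force" is the grip in N (left out, the last holds). Time passes only in rows, so rows that repeat a pose let the fingers close. It gives the time, the measured TCP pose, the force and the opening at its end, in the units of the state.
- robot.observe(): the state, without advancing time (a new reading comes with each control period).
- robot.read_camera(name): name is "scene" or "side" or "wrist"; returns a dict with "image" (480x640x3 uint8, red, green, blue), "z_map" (480x640 float32, m along the optical axis (not along the pixel's ray), 0 where there is no reading), "fov_y" (degrees; the focal length in pixels is half the picture's height over the tangent of half this angle, whatever the lens; pixels are square), "cx", "cy" (the principal point, pixels), "k1" (the pictures are not rectified: a ray, as slopes to the right and down, at radius r is drawn at 1 + k1 r^2 times it, then the intrinsics apply), "cam_to_world" (4x4, takes a point from camera to world coordinates). Camera axes: x right, y down, z forward; pixel columns grow to the right and rows downward; lengths in m; the calibration is good to about 2 mm. A picture is of the moment at which its call begins.
- robot.hand_in(): hands the job in, once; it reports no verdict.
The state is a dict: "time": time; "qpos": joint angles; "qvel": joint speeds; "joint_efforts": joint torques, N m; "tool_pos": TCP position; "tool_rot": TCP orientation; "contact_force": force on the tool from outside, world axes, zero at the start; "torque": the same for the moment, N m; "opening": finger opening in m.
Only numpy, scipy, OpenCV 4.12 (cv2) and the standard library are available. Lean on these libraries where they do the work, as an engineer would, in place of code of your own. Each camera call takes 0.05 s, during which the arm holds its last target.

## Working session

There is one attempt and no reset: what is moved stays moved. The work goes in short steps, Python scripts to look and compute and a tool call to move; the robot and the scene stay as the last step left them, time stands still between calls to the robot, and variables do not carry over. Pictures are saved under pics/ and viewed, and the job is handed in when it is done.

Besides the shell and the picture viewer there is one more tool, called after "Call:" in YAML: its name, and indented under it one key for each argument. arm_command: Moves the arm, as the interface text tells. Its arguments: {"type":"object","properties":{"motion":{"type":"array"},"grip_force":{"type":"number"}},"required":["motion"]}

```bash
ls; mkdir -p pics; cat > h.py <<'E'
import numpy as np, cv2
from cell import robot
def cam(n,save=None):
    c=robot.read_camera(n)
    if save: cv2.imwrite('pics/'+save,c['image'][:,:,::-1])
    return c
def K(c):
    f=240/np.tan(np.radians(c['fov_y'])/2)
    return np.array([[f,0,c['cx']],[0,f,c['cy']],[0,0,1.]]),f
def rays(c,uv):
    k,f=K(c); uv=np.atleast_2d(np.array(uv,float))
    d=(uv-[c['cx'],c['cy']])/f; s=d.copy()
    for _ in range(30): s=d/(1+c['k1']*(s**2).sum(1,keepdims=True))
    return s
def plane(c,uv,z):
    s=rays(c,uv); T=c['cam_to_world']; D=np.c_[s,np.ones(len(s))]@T[:3,:3].T; o=T[:3,3]
    t=(z-o[2])/D[:,2]; return o+D*t[:,None]
def depthpts(c,uv):
    uv=np.atleast_2d(uv); s=rays(c,uv); ui=np.round(uv).astype(int); z=c['z_map'][ui[:,1],ui[:,0]]
    T=c['cam_to_world']; return (np.c_[s,np.ones(len(s))]*z[:,None])@T[:3,:3].T+T[:3,3]
E
python3 - <<'E'
from h import *
for n in ['scene','side','wrist']:
    c=cam(n,n+'0.png'); print(n,c['fov_y'],c['cx'],c['cy'],c['k1'],c['cam_to_world'].round(3).tolist())
print(robot.observe(), robot.tcp_to_grasp)
E
```

```text
pics
scene 48.28899105700025 324.15202940231046 239.4773072261558 -0.022236075020425485 [[-0.843, -0.401, 0.358, -0.044], [-0.537, 0.647, -0.541, 0.769], [-0.015, -0.648, -0.761, 1.197], [0.0, 0.0, 0.0, 1.0]]
side 56.065786683818054 316.3909731421721 239.54634994861252 -0.10210493626144346 [[0.947, -0.189, 0.259, 0.164], [-0.32, -0.516, 0.794, -1.077], [-0.017, -0.835, -0.549, 0.744], [0.0, 0.0, 0.0, 1.0]]
wrist 70.67710149113063 326.15566187351214 238.1038358773295 -0.055476629187816866 [[1.0, 0.0, -0.0, 0.524], [0.0, -0.964, -0.266, 0.072], [-0.0, 0.266, -0.964, 0.384], [0.0, 0.0, 0.0, 1.0]]
{'time': 0.15, 'qpos': array([-1.46018633e-01,  3.42549626e-01,  1.52480665e+00, -1.27331704e-07,
        1.27542041e+00, -1.46006167e-01]), 'qvel': array([-0.00092488, -0.00175171, -0.00265881,  0.00136137, -0.00120505,
       -0.00118352]), 'joint_efforts': array([ 7.52666965e-04, -4.31470585e+01, -2.44352603e+01,  7.18239485e-02,
        5.38185902e-02, -1.32920518e-04]), 'tool_pos': array([5.24683586e-01, 5.89706496e-05, 2.26208233e-01]), 'tool_rot': array([-3.14042120e+00, -1.72142799e-04,  1.57078380e+00]), 'contact_force': array([-0.65097659, -0.82009208,  0.34020355]), 'torque': array([-0.00858496,  0.03315426,  0.0631797 ]), 'opening': 0.09160250239503541} 0.0188
```

View pics/scene0.png

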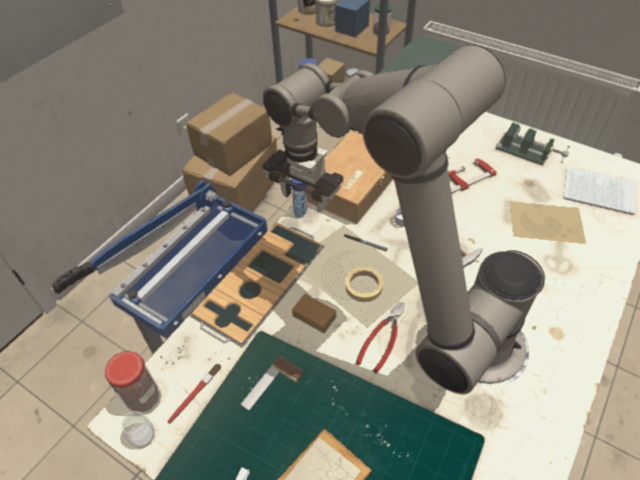

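View pics/side0.png

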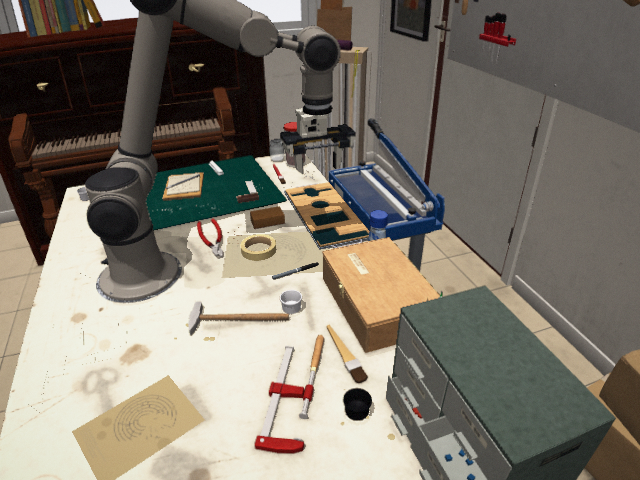

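View pics/wrist0.png

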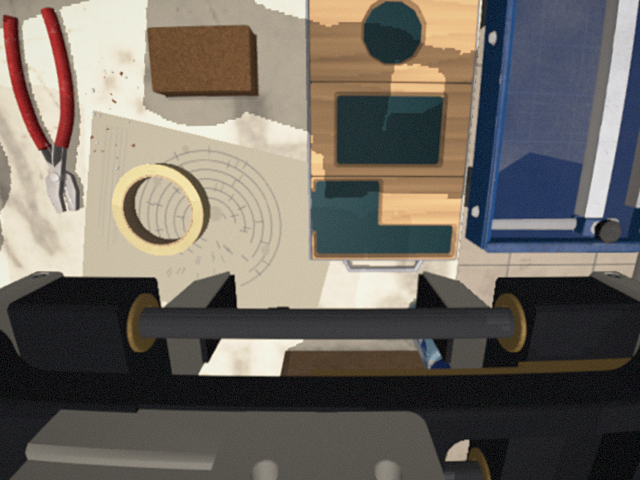

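The wrist view shows the square, block and tub inserts in a column at x≈310–470 px. The scene view shows the pen insert at (228,315), square on the mat (270,380), block (314,312) and pen (366,242). The side view shows the white tub at (291,298) and the black look-alike at (357,403).

```bash
python3 - <<'E'
from h import *
S=cam('scene');D=cam('side');W=cam('wrist')
np.save('S.npy',S,allow_pickle=True);np.save('D.npy',D,allow_pickle=True);np.save('W.npy',W,allow_pickle=True)
def p(c,l):
    for n,u in l: print(n,u,depthpts(c,u)[0].round(4), plane(c,u,0)[0].round(3))
print('scene');p(S,[('penins',(205,308)),('pocketpen',(230,315)),('sq stock',(286,370)),('blade',(260,390)),('block',(314,308)),('pen',(366,242)),('glue',(300,205)),('tubins',(270,290)),('brush',(195,393)),('blockpocket',(270,262))])
print('side');p(D,[('tub',(291,305)),('black',(357,400)),('pen',(295,270)),('block',(266,213)),('stock',(247,197)),('pl',(340,205)),('glue',(378,222)),('box',(380,270)),('hammer',(240,317))])
print('wrist');p(W,[('tubpocket',(393,33)),('board',(330,40)),('blockpocket',(390,140)),('sqpocket',(350,230)),('table',(150,260)),('block',(200,50)),('traywall',(470,130)),('blue',(487,130))])
for n,c,(x,y,w,h),s in [('sc',S,(180,200,200,240),3),('sd',D,(210,150,240,180),3)]:
    im=cv2.resize(c['image'][y:y+h,x:x+w,::-1],None,fx=2.5 if n=='sc' else 3,fy=2.5 if n=='sc' else 3,interpolation=2); cv2.imwrite(f'pics/z_{n}.png',im)
E
```

```text
scene
penins (205, 308) [0.6512 0.2935 0.0138] [0.659 0.288 0.   ]
pocketpen (230, 315) [0.5858 0.272  0.0058] [0.589 0.27  0.   ]
sq stock (286, 370) [0.3688 0.3246 0.0121] [0.373 0.32  0.   ]
blade (260, 390) [0.3907 0.3997 0.0133] [0.396 0.396 0.   ]
block (314, 308) [0.4014 0.1505 0.031 ] [0.413 0.134 0.   ]
pen (366, 242) [ 0.4074 -0.1332  0.0055] [ 0.409 -0.137  0.   ]
glue (300, 205) [ 0.628  -0.1205  0.0513] [ 0.658 -0.16   0.   ]
tubins (270, 290) [0.5375 0.1587 0.0188] [0.547 0.149 0.   ]
brush (195, 393) [0.5198 0.4853 0.0044] [0.522 0.484 0.   ]
blockpocket (270, 262) [0.6003 0.0749 0.007 ] [0.604 0.071 0.   ]
side
tub (291, 305) [ 0.3531 -0.2917  0.0314] [ 0.361 -0.257  0.   ]
black (357, 400) [ 0.4043 -0.574   0.0044] [ 0.406 -0.571  0.   ]
pen (295, 270) [ 0.408  -0.1356  0.0097] [ 0.411 -0.123 -0.   ]
block (266, 213) [0.3976 0.1508 0.0342] [0.409 0.21  0.   ]
stock (247, 197) [0.3665 0.3102 0.0181] [0.372 0.345 0.   ]
pl (340, 205) [0.6453 0.1416 0.0199] [0.659 0.175 0.   ]
glue (378, 222) [ 0.6341 -0.1612  0.1281] [0.732 0.029 0.   ]
box (380, 270) [ 0.5743 -0.3051  0.0875] [ 0.629 -0.202  0.   ]
hammer (240, 317) [ 0.2324 -0.2702  0.0113] [ 0.233 -0.258  0.   ]
wrist
tubpocket (393, 33) [0.5915 0.1823 0.0105] [0.593 0.185 0.   ]
board (330, 40) [0.5284 0.1737 0.0165] [0.529 0.178 0.   ]
blockpocket (390, 140) [0.5927 0.0778 0.0109] [0.595 0.078 0.   ]
sqpocket (350, 230) [ 0.5518 -0.0215  0.0097] [ 0.553 -0.024  0.   ]
table (150, 260) [ 0.3102 -0.0614  0.0004] [ 0.31  -0.062  0.   ]
block (200, 50) [0.4037 0.1619 0.032 ] [0.393 0.17  0.   ]
traywall (470, 130) [ 6.828e-01  8.950e-02 -3.000e-04] [0.683 0.089 0.   ]
blue (487, 130) [0.7008 0.0897 0.0023] [0.702 0.09  0.   ]
```

View pics/z_sc.png

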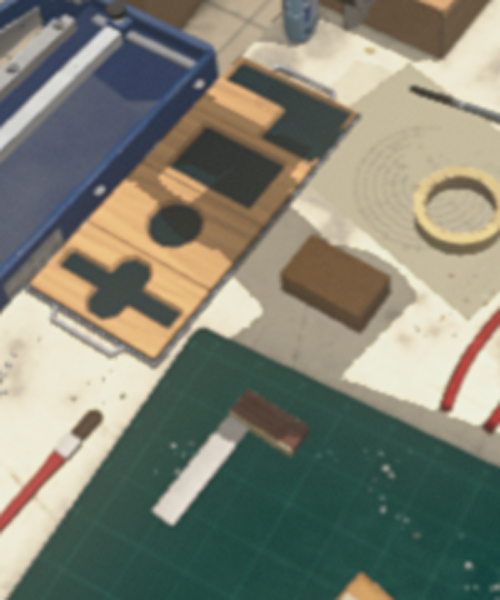

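View pics/z_sd.png

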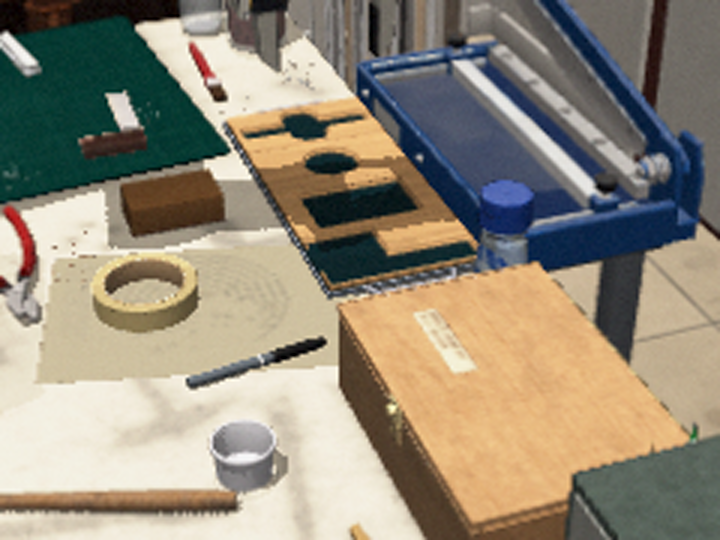

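Call:
arm_command:
  motion:
    - [[0, 0, 0, 0.5, -0.1, -0.2, 1], [0, 0, 0, 0.5, -0.1, -0.2, 1], [0, 0, 0, 0.5, -0.1, -0.2, 1], [0, 0, 0, 0.5, -0.1, -0.2, 1], [0, 0, 0, 0.5, -0.1, -0.2, 1], [0, 0, 0, 0.5, -0.1, -0.2, 1]]

```text
time: 0.9
tool_pos: [0.495, 0.1492, 0.2861]
tool_rot: [-3.141, 0.001, 1.571]
contact_force: [0.9, 0.1, -0.3]
opening: 0.0917
```

```bash
python3 - <<'E'
from h import *
W=cam('wrist','w1.png');np.save('W1.npy',W,allow_pickle=True);D=cam('side','d1.png');np.save('D1.npy',D,allow_pickle=True);S=cam('scene','s1.png');np.save('S1.npy',S,allow_pickle=True)
print(robot.observe()['tool_pos'],robot.observe()['tool_rot'])
E
```

```text
[0.49512583 0.14852337 0.28584631] [-3.14006579e+00  6.36206706e-04  1.56874113e+00]
```

View pics/w1.png

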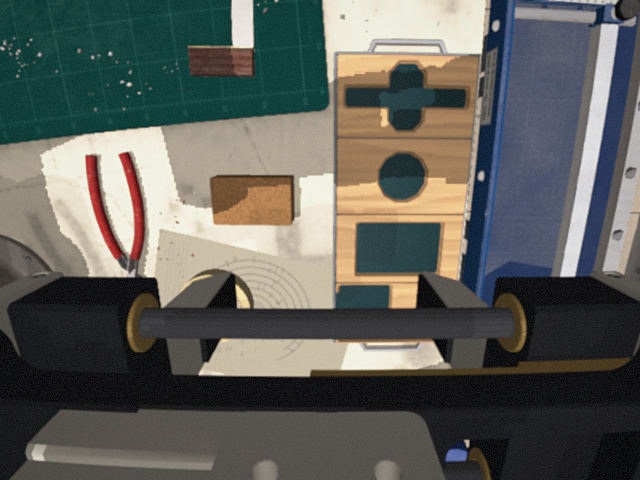

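View pics/s1.png

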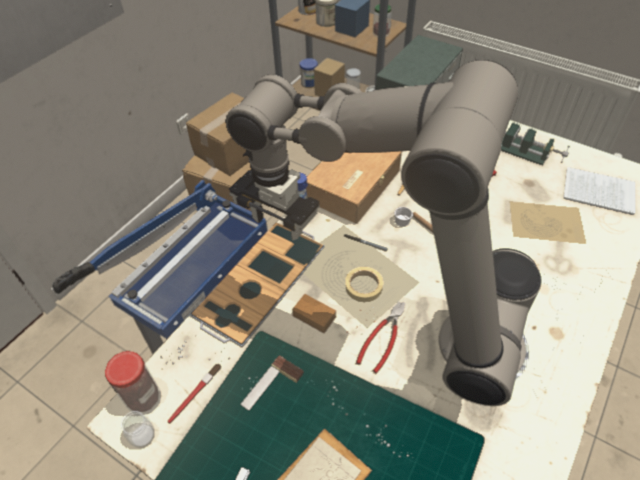

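The wrist view shows the pen pocket at (407,98), tub pocket (402,176), block pocket (398,247), sanding block (253,200) and square stock (221,61). In the scene view the tub is now clear at (402,216) and the pen at (366,242).

```bash
cat > m1.py <<'E'
from h import *
L=lambda n:np.load(n+'.npy',allow_pickle=True).item()
W0,W,S,D=L('W'),L('W1'),L('S1'),L('D1')
def comp(c,mask,box,seed=None):
    x,y,w,h=box; m=np.zeros(mask.shape,np.uint8); m[y:y+h,x:x+w]=mask[y:y+h,x:x+w]
    cs,_=cv2.findContours(m,cv2.RETR_EXTERNAL,cv2.CHAIN_APPROX_NONE)
    return max(cs,key=cv2.contourArea)[:,0].astype(float)
def rect(c,cnt,z,n):
    P=plane(c,cnt,z)[:,:2]; r=cv2.minAreaRect((P*1000).astype(np.float32)); 
    print(n,'c',np.round(r[0],1),'size',np.round(r[1],1),'ang',round(r[2],2),'bbox',P.min(0).round(4),P.max(0).round(4)); return P
def dark(c):
    h=cv2.cvtColor(c['image'],cv2.COLOR_RGB2HSV).astype(int)
    return (((h[...,0]>75)&(h[...,0]<115)&(h[...,1]>60)&(h[...,2]<95))).astype(np.uint8)
m=dark(W);cv2.imwrite('pics/m1.png',m*255)
rect(W,comp(W,m,(338,58,136,78)),.011,'penp')
rect(W,comp(W,m,(338,140,136,72)),.011,'tubp')
rect(W,comp(W,m,(338,217,136,62)),.011,'blockp')
m0=dark(W0);cv2.imwrite('pics/m0.png',m0*255)
rect(W0,comp(W0,m0,(305,178,160,85)),.011,'sqp')
rect(W0,comp(W0,m0,(310,85,150,90)),.011,'blockp0')
rect(W0,comp(W0,m0,(345,0,100,70)),.011,'tubp0')
h=cv2.cvtColor(W['image'],cv2.COLOR_RGB2HSV).astype(int)
br=((h[...,0]<22)&(h[...,1]>90)&(h[...,2]<200)).astype(np.uint8)
cv2.imwrite('pics/mb.png',br*255)
rect(W,comp(W,br,(200,165,105,65)),.032,'block')
st=(((h[...,0]<22)|(h[...,0]>165))&(h[...,1]>40)&(h[...,2]<160)).astype(np.uint8)
rect(W,comp(W,st,(180,35,85,50)),.017,'stock')
bl=((h[...,1]<50)&(h[...,2]>120)).astype(np.uint8)
rect(W,comp(W,bl,(222,0,42,45)),.010,'blade')
for c,n in((W,'w'),(S,'s')):
    for cn,u in (('a',(345,60)),):
        pass
print('board z',[depthpts(W,(u,v))[0].round(4).tolist() for u,v in [(350,75),(350,150),(460,190),(345,230),(460,120)]])
print('floor z',[depthpts(W,(u,v))[0,2].round(4) for u,v in [(407,98),(402,176),(398,247),(360,98)]])
print('block top',depthpts(W,(253,200)),'stock',depthpts(W,(221,58)))
E
python3 m1.py
python3 - <<'E'
import cv2,numpy as np
a=[cv2.imread(f'pics/{n}.png') for n in('m1','m0','mb')]
cv2.imwrite('pics/mm.png',cv2.resize(np.hstack(a),(795,200)))
c=np.load('S1.npy',allow_pickle=True).item()['image'][:,:,::-1]
z=c[190:260,330:430]; cv2.imwrite('pics/zs1.png',cv2.resize(z,None,fx=7,fy=7,interpolation=2))
E
```

```text
penp c [590.2 278.2] size [136.   73.1] ang 23.51 bbox [0.5195 0.2419] [0.6617 0.3141]
tubp c [590.5 183.1] size [55.4 54.6] ang 85.86 bbox [0.563  0.1554] [0.6179 0.2108]
blockp c [590.3  87.9] size [108.4  66.2] ang 0.09 bbox [0.5361 0.0549] [0.6445 0.1211]
sqp c [587.7  -7.2] size [ 80.6 158.3] ang 89.97 bbox [ 0.5085 -0.0475] [0.6668 0.0331]
blockp0 c [590.4  88. ] size [108.7  66.7] ang 0.4 bbox [0.5361 0.0545] [0.6446 0.1217]
tubp0 c [590.4 182.6] size [55.1 55.4] ang 86.9 bbox [0.5624 0.1549] [0.6179 0.2105]
block c [403.7 156.1] size [ 60.7 100.8] ang 89.97 bbox [0.3533 0.1258] [0.4541 0.1865]
stock c [372.5 317.2] size [32.8 77.1] ang 88.77 bbox [0.3338 0.3004] [0.4113 0.3344]
blade c [397.2 360.7] size [47.1 25.5] ang 89.12 bbox [0.3843 0.337 ] [0.4099 0.3845]
board z [[0.5225, 0.3014, 0.016], [0.524, 0.2154, 0.0156], [0.6653, 0.1668, 0.0161], [0.5194, 0.1137, 0.0144], [0.6572, 0.252, 0.0158]]
floor z [np.float64(0.0107), np.float64(0.0106), np.float64(0.0098), np.float64(0.0123)]
block top [[0.40497872 0.15615189 0.03270883]] stock [[0.37229265 0.3206487  0.01691309]]
```

View pics/mm.png

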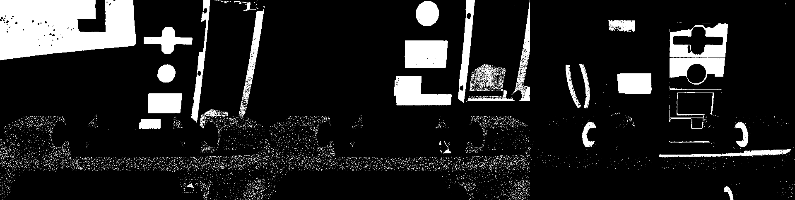

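View pics/zs1.png

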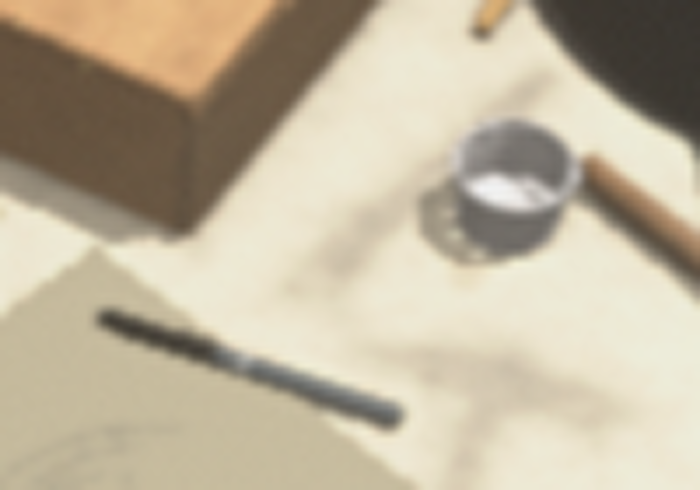

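Insert frames agree (axes aligned with world, 95 mm spacing): pen (.5905,.278), tub (.5905,.183), block (.5903,.088), square (.590,-.007), floor z≈.0105. The block reads 60.7×100.8 mm at (.4037,.156), with its long axis along world x. It goes first.

Call:
arm_command:
  motion:
    - [[0, 0, -0.2, 0.02, -0.3, 0.2, 1], [0, 0, -0.4, 0.02, -0.3, 0.4, 1], [0, 0, -0.6, 0.02, -0.3, 0.6, 1], [0, 0, -0.8, 0.02, -0.3, 0.6, 1], [0, 0, -1, 0.02, -0.3, 0.6, 1], [0, 0, -1, 0.02, -0.3, 0.6, 1], [0, 0, -1, 0.02, -0.3, 0.6, 1], [0, 0, -1, 0.02, -0.3, 0.6, 1]]

```text
time: 1.85
tool_pos: [0.405, 0.1549, 0.1061]
tool_rot: [-3.141, -0.001, 2.775]
contact_force: [-0.5, 0.1, -0.6]
opening: 0.0921
```

Call:
arm_command:
  motion:
    - [[0, 0, -0.3, 0, 0, 0, 1], [0, 0, -0.3, 0, 0, 0, 1], [0, 0, -0.3, 0, 0, 0, 1], [0, 0, -0.3, 0, 0, 0, 1]]

```text
time: 2.25
tool_pos: [0.4052, 0.155, 0.1064]
tool_rot: [-3.141, -0.001, -3.041]
contact_force: [0.3, -0.1, 0.2]
opening: 0.092
```

Call:
arm_command:
  motion:
    - [[0, 0, 0.064, 0.004, 0.003, 0.16, 1], [0, 0, 0.064, 0.004, 0.003, 0.28, 1], [0, 0, 0.064, 0.004, 0.003, 0.32, 1], [0, 0, 0.064, 0.004, 0.003, 0.32, 1], [0, 0, 0.064, 0.004, 0.003, 0.32, -0.2], [0, 0, 0.064, 0.004, 0.003, 0.32, -0.2], [0, 0, 0.064, 0.004, 0.003, 0.32, -0.2], [0, 0, 0.064, 0.004, 0.003, 0.32, -0.2]]
  grip_force: 25

```text
time: 3.05
tool_pos: [0.4043, 0.1568, 0.0115]
tool_rot: [3.141, 0.002, 3.141]
contact_force: [0.8, -1.5, 1.3]
opening: 0.0645
```

Call:
arm_command:
  motion:
    - [[0, 0, 0, 0, 0, 0, -0.2], [0, 0, 0, 0, 0, 0, -0.2], [0, 0, 0, 0, 0, -0.1, -0.2], [0, 0, 0, 0, 0, -0.23, -0.2], [0, 0, 0, 0, 0, -0.23, -0.2]]

```text
time: 3.55
tool_pos: [0.4063, 0.1575, 0.0834]
tool_rot: [3.14, 0.008, -3.142]
contact_force: [0.6, -0.2, -0.4]
opening: 0.06
```

Call:
arm_command:
  motion:
    - [[0, 0, 0, -0.15, -0.06, 0, -0.2], [0, 0, 0, -0.3, -0.12, 0, -0.2], [0, 0, 0, -0.45, -0.17, 0, -0.2], [0, 0, 0, -0.56, -0.22, 0, -0.2], [0, 0, 0, -0.61, -0.232, 0, -0.2], [0, 0, 0, -0.614, -0.232, 0, -0.2], [0, 0, 0, -0.614, -0.232, 0.05, -0.2], [0, 0, 0, -0.614, -0.232, 0.1, -0.2]]

```text
time: 4.35
tool_pos: [0.5867, 0.0877, 0.0489]
tool_rot: [3.141, -0.001, -3.141]
contact_force: [0.2, 0.8, -1.6]
opening: 0.0605
```

```bash
python3 - <<'E'
from h import *
W=cam('wrist','w2.png'); o=robot.observe(); print(o['tool_pos'],o['tool_rot'])
E
```

```text
[0.58490217 0.0877044  0.046183  ] [ 3.14154673 -0.00562008 -3.14122732]
```

View pics/w2.png

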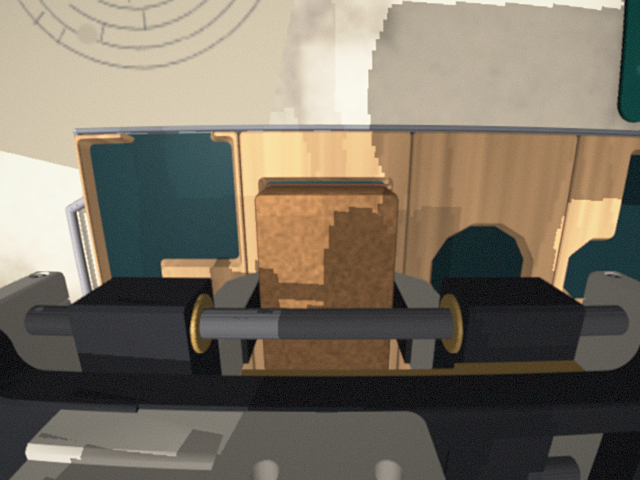

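Block held squarely over its pocket; the pocket's near edge shows at rows 178–190, columns 258–390.

Call:
arm_command:
  motion:
    - [[0, 0, 0, 0, 0, 0, -0.2], [0, 0, 0, 0, 0, 0, -0.2], [0, 0, 0, 0, 0, 0, -0.2]]

```text
time: 4.7
tool_pos: [0.5882, 0.0874, 0.0506]
tool_rot: [3.142, 0.001, -3.141]
contact_force: [-0.7, 0.4, 0.0]
opening: 0.0603
```

Call:
arm_command:
  motion:
    - [[0, 0, 0, -0.007, 0.002, 0.04, -0.2], [0, 0, 0, -0.007, 0.002, 0.075, -0.2], [0, 0, 0, -0.007, 0.002, 0.09, -0.2], [0, 0, 0, -0.007, 0.002, 0.09, -0.2], [0, 0, 0, -0.007, 0.002, 0.09, -0.2], [0, 0, 0, -0.007, 0.002, 0.09, -0.2]]

```text
time: 5.3
tool_pos: [0.59, 0.0877, 0.0226]
tool_rot: [-3.142, -0.0, 3.141]
contact_force: [-0.2, -0.2, -0.4]
opening: 0.0606
```

Call:
arm_command:
  motion:
    - [[0, 0, 0, 0, 0, 0, 0.9], [0, 0, 0, 0, 0, 0, 0.9], [0, 0, 0, 0, 0, 0, 0.9], [0, 0, 0, 0, 0, 0, 0.9], [0, 0, 0, 0, 0, -0.15, 0.9], [0, 0, 0, 0, 0, -0.3, 0.9], [0, 0, 0, 0, 0, -0.4, 0.9], [0, 0, 0, 0, 0, -0.4, 0.9]]

```text
time: 6.1
tool_pos: [0.5928, 0.0879, 0.148]
tool_rot: [3.141, 0.01, -3.142]
contact_force: [0.6, -0.6, -0.4]
opening: 0.0871
```

```bash
python3 - <<'E'
from h import *
W=cam('wrist','w3.png'); o=robot.observe(); print(o['tool_pos'],o['tool_rot'],o['qpos'])
E
```

```text
[0.5913113  0.08784309 0.14518987] [3.14150366 0.00527935 3.14156967] [ 1.93326075e-02  5.42164723e-01  1.43645790e+00 -1.44128288e-05
  1.15768994e+00 -1.55143522e+00]
```

View pics/w3.png

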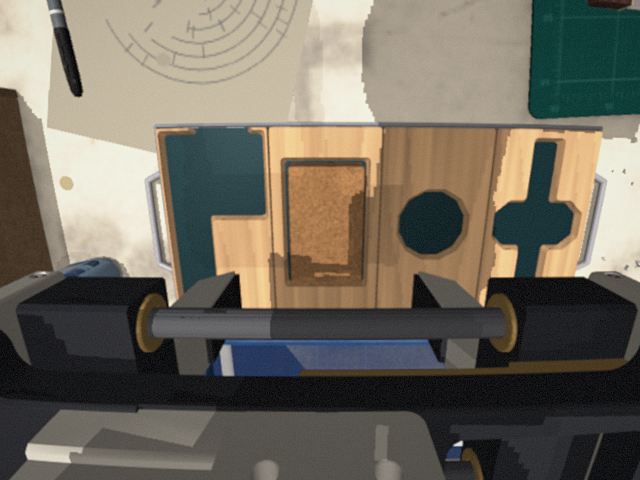

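The block sits in its pocket with an even margin (centre about (327,222)). Next is the square.

Call:
arm_command:
  motion:
    - [[0, 0, 0, 0.08, 0.13, -0.1, 0.2], [0, 0, 0, 0.17, 0.27, -0.17, 0.2], [0, 0, 0, 0.25, 0.4, -0.17, 0.2], [0, 0, 0, 0.33, 0.53, -0.17, 0.2], [0, 0, 0, 0.42, 0.66, -0.17, 0.2], [0, 0, 0, 0.5, 0.78, -0.17, 0.2], [0, 0, 0, 0.53, 0.83, -0.17, 0.2], [0, 0, 0, 0.53, 0.83, -0.17, 0.2]]

```text
time: 6.95
tool_pos: [0.4288, 0.3385, 0.1922]
tool_rot: [-3.141, -0.003, -3.138]
contact_force: [-0.5, -0.2, -0.4]
opening: 0.055
```

Call:
arm_command:
  motion:
    - [[0, 0, 0, 0, 0, 0, 0.2], [0, 0, 0, 0, 0, 0, 0.2], [0, 0, 0, 0, 0, 0, 0.2]]

```text
time: 7.25
tool_pos: [0.4317, 0.3357, 0.1933]
tool_rot: [-3.141, -0.0, 3.14]
contact_force: [-0.2, -0.4, 0.6]
opening: 0.0549
```

```bash
python3 - <<'E'
from h import *
W=cam('wrist','w4.png'); np.save('W4.npy',W,allow_pickle=True); o=robot.observe(); print(o['tool_pos'],o['tool_rot'],o['qpos'])
E
```

```text
[0.43169816 0.33581645 0.19347975] [-3.14125452e+00 -1.88866942e-04  3.13975193e+00] [ 5.21087448e-01  4.10285880e-01  1.51545827e+00 -2.11803914e-04
  1.21618101e+00 -1.04779461e+00]
```

View pics/w4.png

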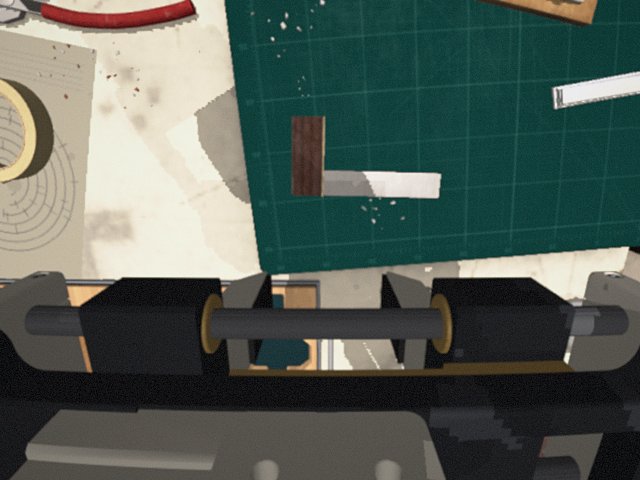

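Clear view of the square: stock at columns 292–325, rows 116–196; blade out to column 440, rows 170–198.

```bash
python3 - <<'E'
from h import *
W=np.load('W4.npy',allow_pickle=True).item()
h=cv2.cvtColor(W['image'],cv2.COLOR_RGB2HSV).astype(int)
st=((((h[...,0]<25)|(h[...,0]>160))&(h[...,1]>40)&(h[...,2]<150))).astype(np.uint8)
bl=((h[...,1]<60)&(h[...,2]>85)).astype(np.uint8)
def comp(mask,box):
    x,y,w,hh=box; m=np.zeros(mask.shape,np.uint8); m[y:y+hh,x:x+w]=mask[y:y+hh,x:x+w]
    cs,_=cv2.findContours(m,cv2.RETR_EXTERNAL,cv2.CHAIN_APPROX_NONE); return max(cs,key=cv2.contourArea)[:,0].astype(float)
for m,b,z in((st,(280,100,60,110),.017),(bl,(328,160,125,45),.010)):
    q=comp(m,b);P=plane(W,q,z)[:,:2]*1000;r=cv2.minAreaRect(P.astype(np.float32));print(q.min(0),q.max(0),np.round(r[0],1),np.round(r[1],1),r[2],P.min(0).round(1),P.max(0).round(1)); print(cv2.boxPoints(r).round(1).tolist())
E
```

```text
[292. 117.] [324. 195.] [371.  318.9] [30.8 74.2] 88.52680969238281 [334.2 302.6] [408.  334.5]
[[333.6000061035156, 304.5], [407.70001220703125, 302.6000061035156], [408.5, 333.3999938964844], [334.3999938964844, 335.29998779296875]]
[328. 170.] [441. 199.] [399.  394.8] [113.7  28.4] 88.82615661621094 [384.  338.3] [413.1 451.9]
[[383.6000061035156, 338.29998779296875], [412.0, 337.70001220703125], [414.29998779296875, 451.3999938964844], [385.8999938964844, 452.0]]
```

Call:
arm_command:
  motion:
    - [[0, 0, 0.015, 0.1, -0.03, 0.13, 0.2], [0, 0, 0.015, 0.2, -0.056, 0.26, 0.2], [0, 0, 0.015, 0.229, -0.056, 0.4, 0.2], [0, 0, 0.015, 0.229, -0.056, 0.48, 0.2], [0, 0, 0.015, 0.229, -0.056, 0.5, 0.2], [0, 0, 0.015, 0.229, -0.056, 0.5, 0.2], [0, 0, 0.015, 0.229, -0.056, 0.5, 0.2]]

```text
time: 8.0
tool_pos: [0.3636, 0.3204, 0.0449]
tool_rot: [3.14, 0.002, 3.117]
contact_force: [1.3, -0.2, 0.7]
opening: 0.055
```

Call:
arm_command:
  motion:
    - [[0, 0, 0, 0.002, -0.004, 0.08, 0.2], [0, 0, 0, 0.002, -0.004, 0.125, 0.2], [0, 0, 0, 0.002, -0.004, 0.13, 0.2], [0, 0, 0, 0.002, -0.004, 0.13, 0.2], [0, 0, 0, 0.002, -0.004, 0.13, -0.8], [0, 0, 0, 0.002, -0.004, 0.13, -0.8], [0, 0, 0, 0.002, -0.004, 0.13, -0.8], [0, 0, 0, 0.002, -0.004, 0.13, -0.8]]
  grip_force: 40

```text
time: 8.8
tool_pos: [0.3619, 0.3188, 0.0052]
tool_rot: [3.141, 0.001, 3.118]
contact_force: [0.5, -0.6, 3.6]
opening: 0.0298
```

Call:
arm_command:
  motion:
    - [[0, 0, 0, 0, 0, 0, -0.8], [0, 0, 0, 0, 0, 0, -0.8], [0, 0, 0, 0, 0, -0.1, -0.8], [0, 0, 0, 0, 0, -0.2, -0.8], [0, 0, 0, 0, 0, -0.3, -0.8], [0, 0, 0, 0, 0, -0.35, -0.8], [0, 0, 0, 0, 0, -0.35, -0.8], [0, 0, 0, 0, 0, -0.35, -0.8]]

```text
time: 9.6
tool_pos: [0.3613, 0.3186, 0.1091]
tool_rot: [-3.141, -0.001, 3.118]
contact_force: [-0.1, -0.2, -2.6]
opening: 0.0297
```

```bash
python3 - <<'E'
from h import *
W=cam('wrist','w5.png'); o=robot.observe(); print(o['tool_pos'],o['tool_rot'],o['opening'])
E
```

```text
[0.36102414 0.31838415 0.10858973] [-3.14045876e+00 -1.65838570e-03  3.11793620e+00] 0.02936845405984155
```

View pics/w5.png

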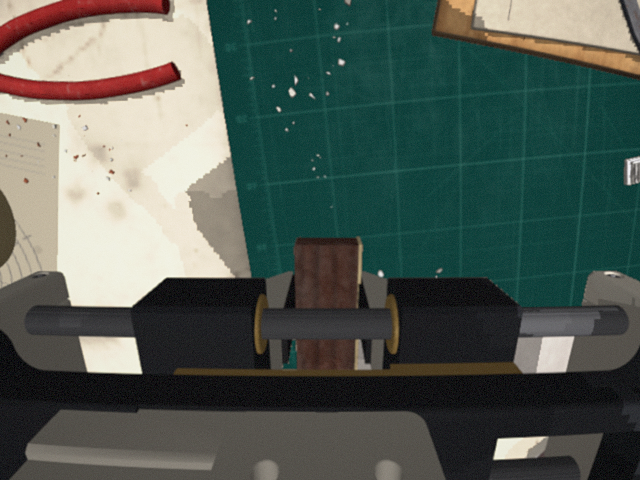

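Call:
arm_command:
  motion:
    - [[0, 0, 0.09, -0.05, -0.1, -0.05, -0.8], [0, 0, 0.18, -0.12, -0.2, -0.1, -0.8], [0, 0, 0.27, -0.2, -0.32, -0.1, -0.8], [0, 0, 0.36, -0.27, -0.44, -0.1, -0.8], [0, 0, 0.45, -0.34, -0.56, -0.1, -0.8], [0, 0, 0.54, -0.41, -0.68, -0.1, -0.8], [0, 0, 0.63, -0.48, -0.8, -0.1, -0.8], [0, 0, 0.72, -0.55, -0.9, -0.1, -0.8]]

```text
time: 10.45
tool_pos: [0.5201, 0.043, 0.138]
tool_rot: [-3.139, -0.001, 1.98]
contact_force: [0.0, 0.4, -1.7]
opening: 0.0293
```

Call:
arm_command:
  motion:
    - [[0, 0, 0.09, 0, 0, 0, -0.8], [0, 0, 0.18, 0, 0, 0, -0.8], [0, 0, 0.24, 0, 0, 0, -0.8], [0, 0, 0.265, 0, 0, 0, -0.8], [0, 0, 0.265, 0, 0, 0, -0.8], [0, 0, 0.265, 0, 0, 0, -0.8], [0, 0, 0.265, 0, 0, 0, -0.8]]

```text
time: 11.15
tool_pos: [0.52, 0.045, 0.1391]
tool_rot: [-3.141, -0.0, 1.572]
contact_force: [-0.5, -0.8, -2.3]
opening: 0.0293
```

Call:
arm_command:
  motion:
    - [[0, 0, 0, -0.08, 0.02, 0.06, -0.8], [0, 0, 0, -0.143, 0.037, 0.15, -0.8], [0, 0, 0, -0.143, 0.037, 0.25, -0.8], [0, 0, 0, -0.143, 0.037, 0.3, -0.8], [0, 0, 0, -0.143, 0.037, 0.3, -0.8], [0, 0, 0, -0.143, 0.037, 0.3, -0.8], [0, 0, 0, -0.143, 0.037, 0.3, -0.8]]

```text
time: 11.85
tool_pos: [0.5323, 0.0021, 0.0509]
tool_rot: [3.139, 0.0, 1.571]
contact_force: [-0.1, -0.6, -1.3]
opening: 0.0293
```

```bash
python3 - <<'E'
from h import *
W=cam('wrist','w6.png'); o=robot.observe(); print(o['tool_pos'],o['tool_rot'],o['opening'])
S=cam('side'); cv2.imwrite('pics/d6.png',cv2.resize(S['image'][170:270,280:420,::-1],None,fx=5,fy=5,interpolation=2))
E
```

```text
[0.53226626 0.00211704 0.05095633] [3.13911552e+00 3.85114309e-04 1.57120028e+00] 0.029517818414467906
```

View pics/w6.png

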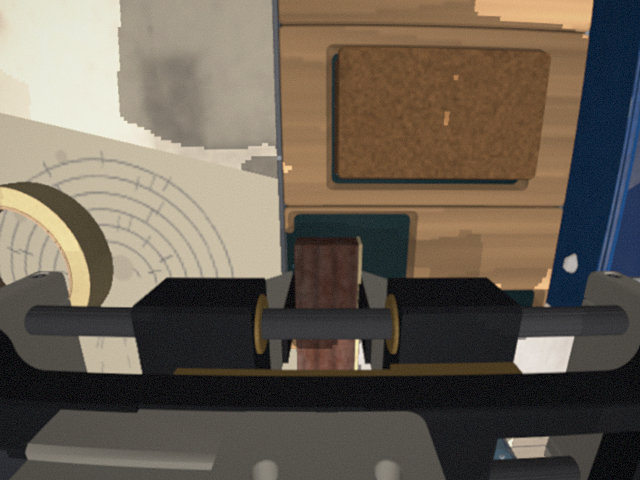

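View pics/d6.png

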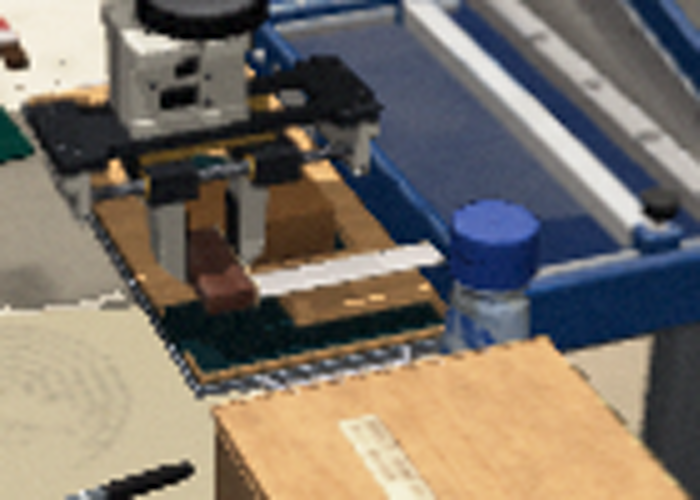

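The square is level and held over its pocket, with the stock at (327,300). The side view shows the blade along the channel. Before lowering, I'll check the tray rim height where the outer finger will go.

```bash
python3 - <<'E'
from h import *
W=np.load('W.npy',allow_pickle=True).item()
for v in (200,215,225,240): print([depthpts(W,(u,v))[0][[0,2]].round(4).tolist() for u in (303,306,308,310,312,314,318)])
E
```

```text
[[0.4982, 0.0008], [0.5016, 0.0], [0.5043, 0.0092], [0.5066, 0.0098], [0.5089, 0.0115], [0.5111, 0.0105], [0.5155, 0.0101]]
[[0.4979, 0.0008], [0.5013, 0.0007], [0.5041, 0.0088], [0.5064, 0.0102], [0.5087, 0.0115], [0.5109, 0.0102], [0.5154, 0.0097]]
[[0.4977, 0.0011], [0.5011, -0.0003], [0.5034, -0.0012], [0.5063, 0.0103], [0.5085, 0.0092], [0.5109, 0.0115], [0.5153, 0.0094]]
[[0.4973, 0.0005], [0.5009, 0.0003], [0.5032, 0.0008], [0.5061, 0.0103], [0.5086, 0.0153], [0.5108, 0.0144], [0.5153, 0.01]]
```

Call:
arm_command:
  motion:
    - [[0, 0, 0, 0, -0.004, 0.05, -0.8], [0, 0, 0, 0, -0.004, 0.095, -0.8], [0, 0, 0, 0, -0.004, 0.12, -0.8], [0, 0, 0, 0, -0.004, 0.127, -0.8], [0, 0, 0, 0, -0.004, 0.127, -0.8], [0, 0, 0, 0, -0.004, 0.127, -0.8]]

```text
time: 12.55
tool_pos: [0.5308, 0.0021, 0.0122]
tool_rot: [3.14, 0.0, 1.571]
contact_force: [0.5, -0.0, -2.1]
opening: 0.0298
```

Call:
arm_command:
  motion:
    - [[0, 0, 0, 0, 0, 0.002, -0.1], [0, 0, 0, 0, 0, 0.002, -0.1], [0, 0, 0, 0, 0, 0.002, -0.1], [0, 0, 0, 0, 0, 0, -0.1], [0, 0, 0, 0, 0, -0.1, -0.1], [0, 0, 0, 0, 0, -0.25, -0.1], [0, 0, 0, 0, 0, -0.4, -0.1], [0, 0, 0, 0, 0, -0.5, -0.1]]

```text
time: 13.35
tool_pos: [0.531, 0.002, 0.1649]
tool_rot: [3.138, 0.001, 1.571]
contact_force: [0.1, 0.0, -0.2]
opening: 0.0416
```

```bash
python3 - <<'E'
from h import *
W=cam('wrist','w7.png'); o=robot.observe(); print(o['tool_pos'],o['tool_rot'],o['opening'])
S=cam('side'); cv2.imwrite('pics/d7.png',cv2.resize(S['image'][170:320,260:420,::-1],None,fx=4,fy=4,interpolation=2))
E
```

```text
[0.53315001 0.0017871  0.16910261] [3.13087411e+00 1.46723801e-03 1.57089004e+00] 0.041280482348817434
```

View pics/d7.png

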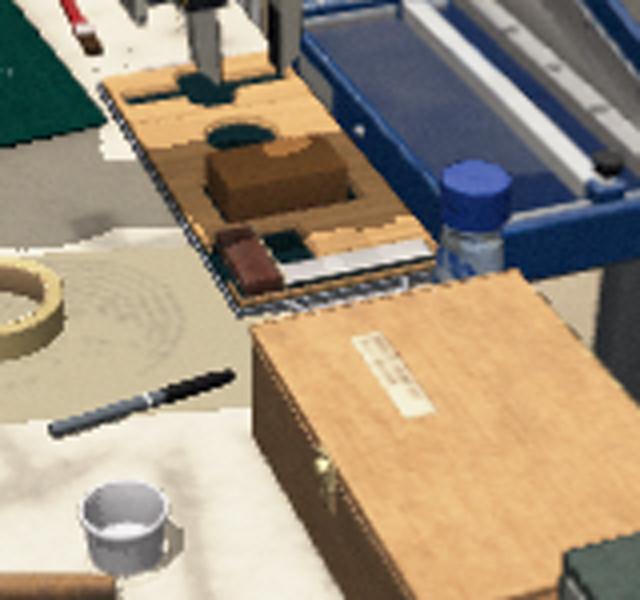

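The square now lies in its pocket. The side zoom shows the stock at (250,260) and the blade along the channel. Next is the pen.

```bash
python3 - <<'E'
from h import *
S=np.load('S1.npy',allow_pickle=True).item()
D=cam('side')
print('pen ends scene',plane(S,[(344.5,235.5),(387,249.2)],.008).round(4))
print('pen ends side',plane(D,[(260+50/4,170+430/4),(260+235/4,170+376/4)],.008).round(4))
print('box corner scene(base)',plane(S,[(330+185/7,190+235/7)],0).round(3),'top',plane(S,[(330+190/7,190+105/7)],.088).round(3))
print('box side base',plane(D,[(260+253/4,170+437/4)],0),'top',plane(D,[(260+253/4,170+328/4)],.088))
def rim(c,x,y,w,h,lo,hi):
    pts=[(u,v) for u in range(x,x+w) for v in range(y,y+h)]; P=depthpts(c,np.array(pts)); m=(P[:,2]>lo)&(P[:,2]<hi); return P[m]
for n,c,b in(('S',S,(392,203,24,25)),('D',D,(278,286,28,30))):
    P=rim(c,*b,.033,.041); print(n,len(P)); 
    if len(P)>5: print(P[:,2].max(),cv2.minEnclosingCircle((P[:,:2]*1000).astype(np.float32)),P.min(0).round(3),P.max(0).round(3))
    P=rim(c,*b,.008,.041); print(P.min(0).round(3),P.max(0).round(3))
E
```

```text
pen ends scene [[ 0.4723 -0.1198  0.008 ]
 [ 0.342  -0.1395  0.008 ]]
pen ends side [[ 0.3431 -0.1447  0.008 ]
 [ 0.4778 -0.1295  0.008 ]]
box corner scene(base) [[ 0.47  -0.185  0.   ]] top [[ 0.467 -0.178  0.088]]
box side base [[ 4.70342089e-01 -1.87681072e-01 -1.11022302e-16]] top [[ 0.47107887 -0.18775226  0.088     ]]
S 53
0.0403593355858074 ((356.4112854003906, -266.169921875), 28.10930633544922) [ 0.33  -0.294  0.033] [ 0.384 -0.238  0.04 ]
[ 0.329 -0.307  0.008] [ 0.384 -0.238  0.04 ]
D 108
0.03995260123520816 ((358.6358642578125, -268.5285339355469), 28.265954971313477) [ 0.332 -0.296  0.033] [ 0.386 -0.241  0.04 ]
[ 0.318 -0.307  0.008] [ 0.386 -0.241  0.04 ]
```

Call:
arm_command:
  motion:
    - [[0, 0, -0.09, 0, -0.02, -0.15, 0], [0, 0, -0.18, -0.05, -0.04, -0.3, 0], [0, 0, -0.27, -0.15, -0.04, -0.3, 0], [0, 0, -0.36, -0.25, -0.04, -0.3, 0], [0, 0, -0.45, -0.35, -0.04, -0.3, 0], [0, 0, -0.54, -0.45, -0.04, -0.3, 0], [0, 0, -0.63, -0.55, -0.04, -0.3, 0], [0, 0, -0.72, -0.57, -0.04, -0.3, 0]]

```text
time: 14.3
tool_pos: [0.5174, -0.1716, 0.2495]
tool_rot: [-3.141, -0.003, 2.705]
contact_force: [-0.7, -0.3, -0.5]
opening: 0.0458
```

Call:
arm_command:
  motion:
    - [[0, 0, -0.09, 0, 0, 0, 0], [0, 0, -0.18, 0, 0, 0, 0], [0, 0, -0.27, 0, 0, 0, 0], [0, 0, -0.36, 0, 0, 0, 0], [0, 0, -0.36, 0, 0, 0, 0], [0, 0, -0.36, 0, 0, 0, 0], [0, 0, -0.36, 0, 0, 0, 0]]

```text
time: 15.0
tool_pos: [0.518, -0.1688, 0.251]
tool_rot: [3.141, -0.001, -3.019]
contact_force: [1.5, 0.3, -0.5]
opening: 0.0461
```

```bash
python3 - <<'E'
from h import *
W=cam('wrist','w8.png'); np.save('W8.npy',W,allow_pickle=True); o=robot.observe(); print(o['tool_pos'],o['tool_rot'],o['qpos'])
E
```

```text
[ 0.51805426 -0.1688193   0.2511922 ] [ 3.14116095e+00 -5.71876247e-04 -3.01815699e+00] [-4.55729997e-01  3.61466327e-01  1.42626944e+00  4.94502923e-05
  1.35457178e+00 -2.14997249e+00]
```

View pics/w8.png

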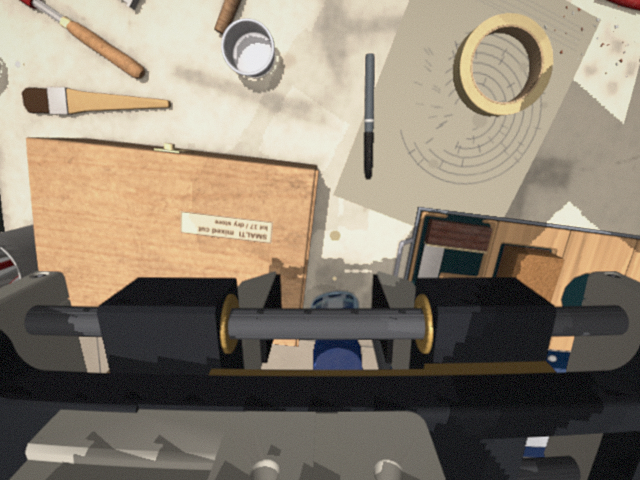

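The pen (x≈369, rows 53–178) lies along the image vertical, so the gripper yaw already nearly matches it. The tub rim is at (248,48).

```bash
python3 - <<'E'
from h import *
W=np.load('W8.npy',allow_pickle=True).item()
h=cv2.cvtColor(W['image'],cv2.COLOR_RGB2HSV).astype(int)
m=np.zeros(h.shape[:2],np.uint8); m[45:190,355:385]=(h[45:190,355:385,2]<125)
cs,_=cv2.findContours(m,cv2.RETR_EXTERNAL,cv2.CHAIN_APPROX_NONE)
q=np.vstack([c[:,0] for c in cs if len(c)>15]).astype(float); P=plane(W,q,.006)[:,:2]*1000
r=cv2.minAreaRect(P.astype(np.float32)); print([len(c) for c in cs],r)
P=depthpts(W,np.array([(u,v) for u in range(210,290) for v in range(5,95)])); k=P[:,2]>.034
R=P[k]; print(len(R),R[:,2].max(),cv2.minEnclosingCircle((R[:,:2]*1000).astype(np.float32)))
g=cv2.GaussianBlur(W['image'],(5,5),0)
# tub rim by ray pts
rim=plane(W,[(222,47),(275,47),(248,18),(248,77)],.037).round(4); print(rim)
cv2.imwrite('pics/z8.png',cv2.resize(W['image'][0:190,190:400,::-1],None,fx=3,fy=3,interpolation=2))
E
```

```text
[124, 141] ((411.84844970703125, -132.60186767578125), (135.9663543701172, 10.376280784606934), 8.557290077209473)
641 0.40899279213454376 ((394.6693420410156, -232.76235961914062), 76.21944427490234)
[[ 0.3633 -0.2928  0.037 ]
 [ 0.3575 -0.2395  0.037 ]
 [ 0.3338 -0.2687  0.037 ]
 [ 0.3889 -0.2644  0.037 ]]
```

View pics/z8.png

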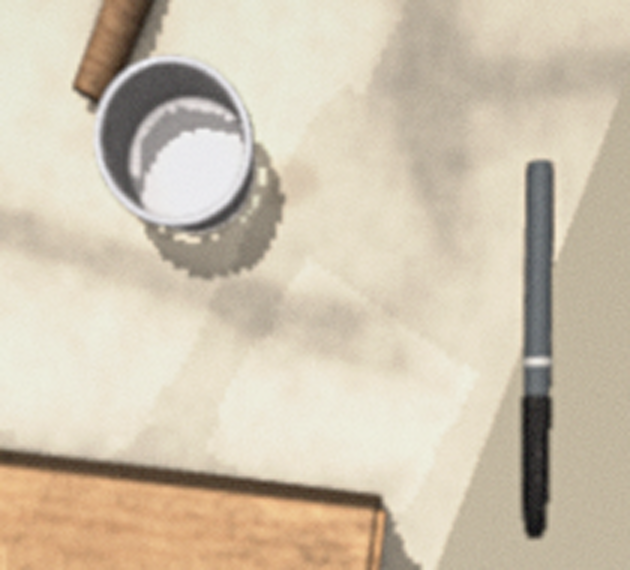

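Call:
arm_command:
  motion:
    - [[0, 0, -0.017, 0.15, 0.07, 0, -0.35], [0, 0, -0.017, 0.28, 0.13, 0.08, -0.35], [0, 0, -0.017, 0.349, 0.163, 0.2, -0.35], [0, 0, -0.017, 0.349, 0.163, 0.36, -0.35], [0, 0, -0.017, 0.349, 0.163, 0.52, -0.35], [0, 0, -0.017, 0.349, 0.163, 0.64, -0.35], [0, 0, -0.017, 0.349, 0.163, 0.64, -0.35], [0, 0, -0.017, 0.349, 0.163, 0.64, -0.35]]

```text
time: 15.85
tool_pos: [0.4084, -0.1336, 0.0601]
tool_rot: [3.141, -0.0, -2.99]
contact_force: [-0.1, -0.5, -0.2]
opening: 0.0296
```

Call:
arm_command:
  motion:
    - [[0, 0, 0, 0, 0, 0, -0.35], [0, 0, 0, 0, 0, 0, -0.35], [0, 0, 0, 0, 0, 0, -0.35]]

```text
time: 16.15
tool_pos: [0.409, -0.1339, 0.061]
tool_rot: [-3.14, 0.002, -2.989]
contact_force: [-0.6, 0.2, -0.1]
opening: 0.0296
```

```bash
python3 - <<'E'
from h import *
W=cam('wrist','w9.png');o=robot.observe(); print(o['tool_pos'],o['tool_rot'])
S=cam('side'); cv2.imwrite('pics/d9.png',cv2.resize(S['image'][170:320,240:420,::-1],None,fx=4,fy=4,interpolation=2))
E
```

```text
[ 0.40882193 -0.13382219  0.06071725] [-3.14011716e+00  1.99486207e-03 -2.98935228e+00]
```

View pics/d9.png

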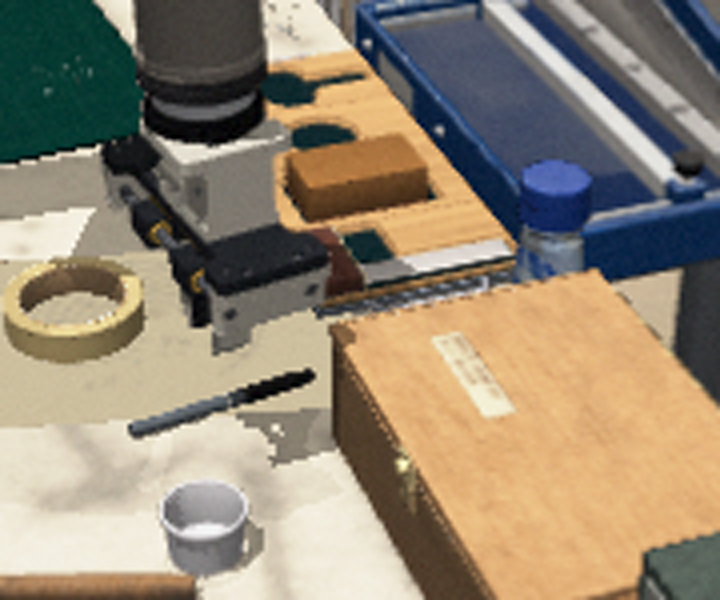

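View pics/w9.png

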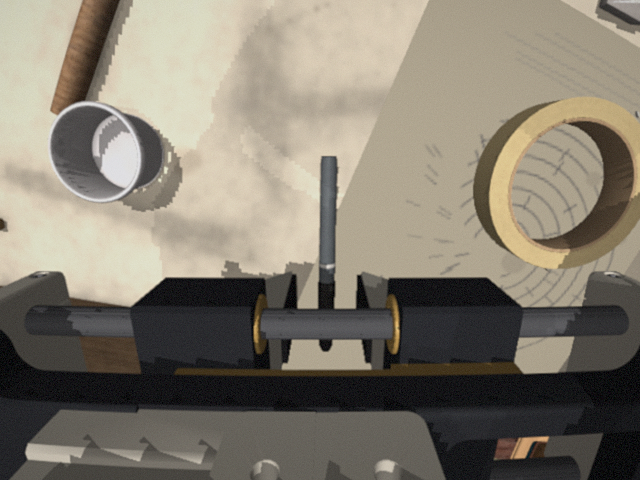

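```bash
python3 - <<'E'
from h import *
W=np.load('W8.npy',allow_pickle=True).item()
print(plane(W,[(30,138),(100,146),(200,157),(317,168)],.088).round(4))
print([depthpts(W,u)[0].round(4).tolist() for u in [(40,148),(100,152),(200,163),(305,172)]])
print('hammer end',plane(W,[(190+90/3,95/3),(190+75/3,88/3),(190+103/3,105/3),(190+110/3,20/3)],.012).round(4),[depthpts(W,(190+93//3,85//3))])
E
```

```text
[[ 0.4708 -0.459   0.088 ]
 [ 0.4715 -0.3883  0.088 ]
 [ 0.4712 -0.2923  0.088 ]
 [ 0.4684 -0.1827  0.088 ]]
[[0.4791, -0.447, 0.0907], [0.4769, -0.3875, 0.0894], [0.4765, -0.2913, 0.0903], [0.4732, -0.1933, 0.0899]]
hammer end [[ 0.3427 -0.3037  0.012 ]
 [ 0.3409 -0.3092  0.012 ]
 [ 0.3455 -0.2988  0.012 ]
 [ 0.3175 -0.2982  0.012 ]] [array([[ 0.3401674 , -0.30143843,  0.01637122]])]
```

Call:
arm_command:
  motion:
    - [[0, 0, 0, 0.003, 0, 0.08, -0.35], [0, 0, 0, 0.003, 0, 0.15, -0.35], [0, 0, 0, 0.003, 0, 0.185, -0.35], [0, 0, 0, 0.003, 0, 0.192, -0.35], [0, 0, 0, 0.003, 0, 0.192, -0.9], [0, 0, 0, 0.003, 0, 0.192, -0.9], [0, 0, 0, 0.003, 0, 0.192, -0.9], [0, 0, 0, 0.003, 0, 0.192, -0.9]]
  grip_force: 20

```text
time: 17.05
tool_pos: [0.4078, -0.1339, 0.0027]
tool_rot: [-3.141, 0.001, -2.989]
contact_force: [-1.1, 0.3, 5.1]
opening: 0.012
```

Call:
arm_command:
  motion:
    - [[0, 0, 0, 0, 0, 0, -0.9], [0, 0, 0, 0, 0, 0, -0.9], [0, 0, 0, 0, 0, -0.1, -0.9], [0, 0, 0, 0, 0, -0.25, -0.9], [0, 0, 0, 0, 0, -0.4, -0.9], [0, 0, 0, 0, 0, -0.5, -0.9], [0, 0, 0, 0, 0, -0.5, -0.9], [0, 0, 0, 0, 0, -0.5, -0.9]]

```text
time: 17.85
tool_pos: [0.4073, -0.1336, 0.1524]
tool_rot: [-3.141, 0.001, -2.989]
contact_force: [-0.1, -0.4, -0.5]
opening: 0.0117
```

```bash
python3 - <<'E'
from h import *
W=cam('wrist','w10.png');o=robot.observe(); print(o['tool_pos'],o['tool_rot'],o['opening'])
E
```

```text
[ 0.40672722 -0.13335635  0.1514664 ] [ 3.14100135e+00 -7.05249865e-04 -2.98937141e+00] 0.011654213687781838
```

View pics/w10.png

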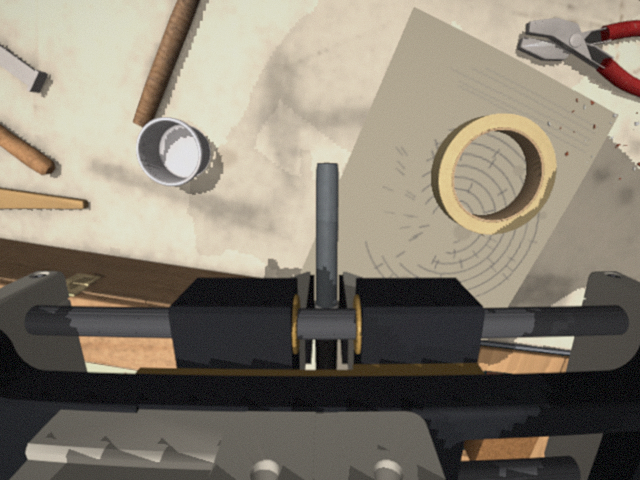

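Call:
arm_command:
  motion:
    - [[0, 0, 0.05, -0.07, 0.11, 0, -0.9], [0, 0, 0.097, -0.16, 0.25, 0, -0.9], [0, 0, 0.097, -0.25, 0.39, 0, -0.9], [0, 0, 0.097, -0.34, 0.53, 0, -0.9], [0, 0, 0.097, -0.42, 0.67, 0, -0.9], [0, 0, 0.097, -0.5, 0.8, 0, -0.9], [0, 0, 0.097, -0.57, 0.9, 0, -0.9], [0, 0, 0.097, -0.62, 0.98, 0, -0.9]]

```text
time: 18.7
tool_pos: [0.5462, 0.1873, 0.1496]
tool_rot: [-3.141, -0.003, -3.14]
contact_force: [0.4, -0.3, 1.0]
opening: 0.0118
```

Call:
arm_command:
  motion:
    - [[0, 0, 0, 0, 0, 0, -0.9], [0, 0, 0, 0, 0, 0, -0.9], [0, 0, 0, 0, 0, 0, -0.9]]

```text
time: 19.0
tool_pos: [0.5457, 0.1841, 0.1509]
tool_rot: [-3.141, -0.003, 3.141]
contact_force: [-0.8, 0.1, 0.2]
opening: 0.012
```

Call:
arm_command:
  motion:
    - [[0, 0, 0, -0.06, 0.13, 0, -0.9], [0, 0, 0, -0.12, 0.26, 0.05, -0.9], [0, 0, 0, -0.136, 0.313, 0.15, -0.9], [0, 0, 0, -0.136, 0.313, 0.27, -0.9], [0, 0, 0, -0.136, 0.313, 0.33, -0.9], [0, 0, 0, -0.136, 0.313, 0.33, -0.9], [0, 0, 0, -0.136, 0.313, 0.33, -0.9], [0, 0, 0, -0.136, 0.313, 0.33, -0.9]]

```text
time: 19.8
tool_pos: [0.5885, 0.2787, 0.0549]
tool_rot: [3.141, 0.003, 3.141]
contact_force: [0.7, 0.1, -0.3]
opening: 0.0118
```

```bash
python3 - <<'E'
from h import *
W=cam('wrist','w11.png');o=robot.observe(); print(o['tool_pos'],o['tool_rot'],o['opening'])
E
```

```text
[0.58847773 0.27885329 0.05502214] [3.14061064e+00 3.11346278e-03 3.14078257e+00] 0.011518373232947398
```

View pics/w11.png

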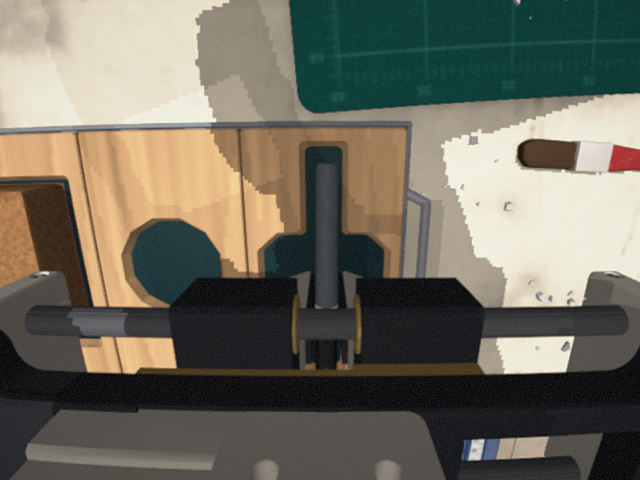

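The pen is in line with the slot (slot columns 305–345, pen at 327). Lowering.

Call:
arm_command:
  motion:
    - [[0, 0, 0, 0.006, -0.003, 0.06, -0.9], [0, 0, 0, 0.006, -0.003, 0.11, -0.9], [0, 0, 0, 0.006, -0.003, 0.135, -0.9], [0, 0, 0, 0.006, -0.003, 0.139, -0.9], [0, 0, 0, 0.006, -0.003, 0.139, -0.9], [0, 0, 0, 0.006, -0.003, 0.139, -0.9]]

```text
time: 20.45
tool_pos: [0.5858, 0.2782, 0.0116]
tool_rot: [3.141, 0.001, 3.141]
contact_force: [-0.2, 0.0, 1.0]
opening: 0.0118
```

Call:
arm_command:
  motion:
    - [[0, 0, 0, 0, 0, 0, -0.5], [0, 0, 0, 0, 0, 0, -0.5], [0, 0, 0, 0, 0, 0, -0.5], [0, 0, 0, 0, 0, 0, -0.5], [0, 0, 0, 0, 0, -0.1, -0.5], [0, 0, 0, 0, 0, -0.25, -0.5], [0, 0, 0, 0, 0, -0.4, -0.5], [0, 0, 0, 0, 0, -0.5, -0.5]]

```text
time: 21.25
tool_pos: [0.5864, 0.2785, 0.165]
tool_rot: [3.14, 0.004, 3.142]
contact_force: [0.3, -0.3, 0.1]
opening: 0.0232
```

```bash
python3 - <<'E'
from h import *
W=cam('wrist','w12.png');o=robot.observe(); print(o['tool_pos'],o['tool_rot'],o['opening'],o['qpos'])
E
```

```text
[0.58832204 0.27920505 0.16996347] [ 3.13789388  0.01105328 -3.14156815] 0.023001916799965414 [ 3.25528892e-01  6.12116405e-01  1.23747168e+00 -3.13641851e-05
  1.28034891e+00 -1.24530357e+00]
```

View pics/w12.png

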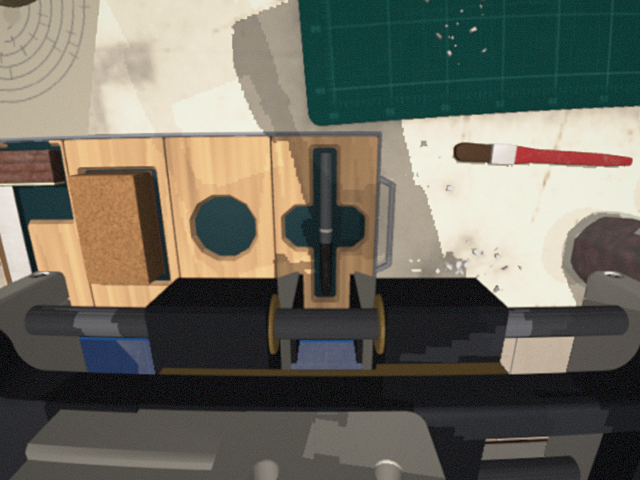

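The pen lies in its slot (column 324, rows 150–295). Now the tub. The hammer handle ends just beside it, so the jaws go at about −75°/105° to clear the handle.

Call:
arm_command:
  motion:
    - [[0, 0, 0, 0.03, -0.08, -0.05, 0], [0, 0, -0.02, 0.09, -0.22, -0.1, 0.2], [0, 0, -0.04, 0.15, -0.36, -0.1, 0.4], [0, 0, -0.08, 0.21, -0.5, -0.1, 0.6], [0, 0, -0.1, 0.27, -0.64, -0.1, 0.8], [0, 0, -0.1, 0.33, -0.78, -0.1, 0.8], [0, 0, -0.1, 0.36, -0.88, -0.1, 0.8], [0, 0, -0.1, 0.38, -0.91, -0.1, 0.8]]

```text
time: 22.1
tool_pos: [0.4708, 0.0029, 0.1914]
tool_rot: [-3.141, 0.0, -2.988]
contact_force: [-1.0, 0.8, -0.3]
opening: 0.081
```

```bash
python3 - <<'E'
from h import *
o=robot.observe();p=o['tool_pos'];y=o['tool_rot'][2]
d=np.array([.3605,-.266])-p[:2]
print(p,y,d@[np.cos(y),np.sin(y)]/.3,d@[np.sin(y),-np.cos(y)]/.3)
E
```

```text
[0.47075857 0.00287812 0.19142651] -2.987525959220395 0.5007135187228645 -0.8292441757529053
```

Call:
arm_command:
  motion:
    - [[0, 0, -0.03, 0.06, -0.1, 0, 0.8], [0, 0, -0.068, 0.14, -0.23, 0, 0.8], [0, 0, -0.068, 0.22, -0.36, 0, 0.8], [0, 0, -0.068, 0.3, -0.5, 0, 0.8], [0, 0, -0.068, 0.38, -0.63, 0, 0.8], [0, 0, -0.068, 0.46, -0.76, 0.1, 0.8], [0, 0, -0.068, 0.5, -0.829, 0.22, 0.8], [0, 0, -0.068, 0.5, -0.829, 0.3, 0.8]]

```text
time: 22.9
tool_pos: [0.3613, -0.266, 0.0995]
tool_rot: [3.142, -0.0, -2.881]
contact_force: [-0.6, 0.3, -0.5]
opening: 0.0825
```

Call:
arm_command:
  motion:
    - [[0, 0, 0, 0, 0, 0, 0.8], [0, 0, 0, 0, 0, 0, 0.8], [0, 0, 0, 0, 0, 0, 0.8]]

```text
time: 23.2
tool_pos: [0.3635, -0.2639, 0.1027]
tool_rot: [-3.139, 0.001, -2.876]
contact_force: [0.8, -0.1, 0.8]
opening: 0.0828
```

```bash
python3 - <<'E'
from h import *
W=cam('wrist','w13.png');o=robot.observe(); print(o['tool_pos'],o['tool_rot'],o['opening'],o['qpos'])
S=cam('side'); cv2.imwrite('pics/d13.png',cv2.resize(S['image'][200:350,210:390,::-1],None,fx=4,fy=4,interpolation=2))
y=o['tool_rot'][2];d=np.array([.3605,-.266])-o['tool_pos'][:2]; print(d@[np.cos(y),np.sin(y)]/.3,d@[np.sin(y),-np.cos(y)]/.3)
E
```

```text
[ 0.363444   -0.26397171  0.10275839] [-3.13904545e+00  1.58347782e-03 -2.87636186e+00] 0.0826834021259362 [-7.99185724e-01  3.57631355e-01  1.89839521e+00  1.93336588e-04
  8.82570551e-01 -2.63533340e+00]
0.011242431781602709 -0.003952165871820498
```

View pics/d13.png

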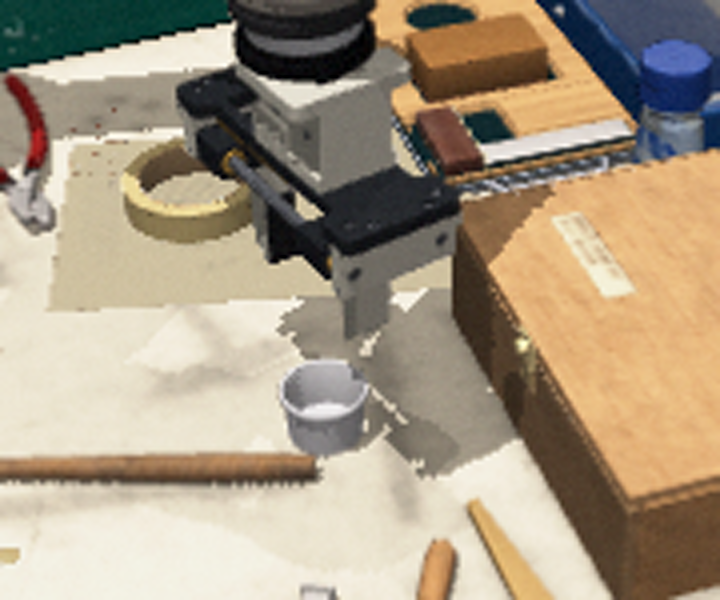

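View pics/w13.png

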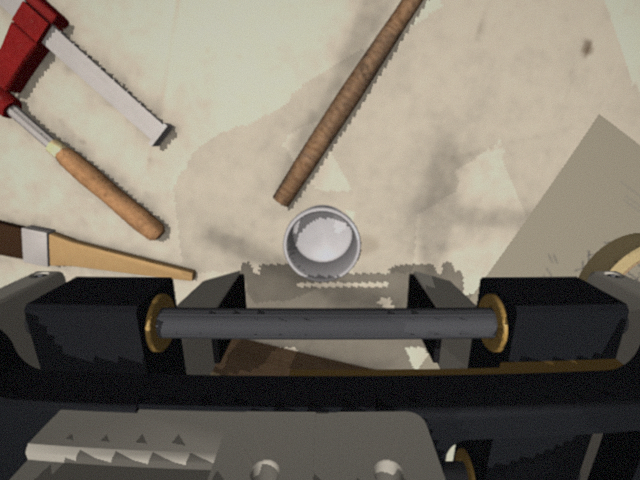

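Tub centred between the jaws (rim at about (322,243)) and the hammer handle end (285,198) clear of both fingers.

Call:
arm_command:
  motion:
    - [[0, 0, 0, 0.011, -0.004, 0.1, 0.8], [0, 0, 0, 0.011, -0.004, 0.2, 0.8], [0, 0, 0, 0.011, -0.004, 0.28, 0.8], [0, 0, 0, 0.011, -0.004, 0.3, 0.8], [0, 0, 0, 0.011, -0.004, 0.3, 0.8], [0, 0, 0, 0.011, -0.004, 0.3, 0.8]]
  grip_force: 6

```text
time: 23.9
tool_pos: [0.3602, -0.2665, 0.0125]
tool_rot: [-3.14, 0.001, -2.877]
contact_force: [-0.8, -0.5, 0.1]
opening: 0.0825
```

Call:
arm_command:
  motion:
    - [[0, 0, 0, 0, 0, 0, 0.1], [0, 0, 0, 0, 0, 0, 0.1], [0, 0, 0, 0, 0, 0, 0.1], [0, 0, 0, 0, 0, 0, 0.1], [0, 0, 0, 0, 0, 0, 0.1], [0, 0, 0, 0, 0, 0, 0.1]]

```text
time: 24.5
tool_pos: [0.3596, -0.2662, 0.0116]
tool_rot: [-3.141, 0.0, -2.878]
contact_force: [0.2, -0.4, 3.8]
opening: 0.0528
```

Call:
arm_command:
  motion:
    - [[0, 0, 0, 0, 0, 0, -0.2], [0, 0, 0, 0, 0, 0, -0.2], [0, 0, 0, 0, 0, -0.04, -0.2], [0, 0, 0, 0, 0, -0.1, -0.2], [0, 0, 0, 0, 0, -0.2, -0.2], [0, 0, 0, 0, 0, -0.3, -0.2], [0, 0, 0, 0, 0, -0.4, -0.2], [0, 0, 0, 0, 0, -0.4, -0.2]]

```text
time: 25.3
tool_pos: [0.3608, -0.2673, 0.1343]
tool_rot: [-3.136, 0.003, -2.878]
contact_force: [0.6, -0.9, -1.3]
opening: 0.0528
```

```bash
python3 - <<'E'
from h import *
W=cam('wrist','w14.png');o=robot.observe(); print(o['tool_pos'],o['tool_rot'],o['opening'])
S=cam('side'); cv2.imwrite('pics/d14.png',cv2.resize(S['image'][170:320,210:390,::-1],None,fx=4,fy=4,interpolation=2))
E
```

```text
[ 0.35996075 -0.26646465  0.1324725 ] [-3.13875029e+00  1.67879194e-03 -2.87772295e+00] 0.05287917000599054
```

View pics/d14.png

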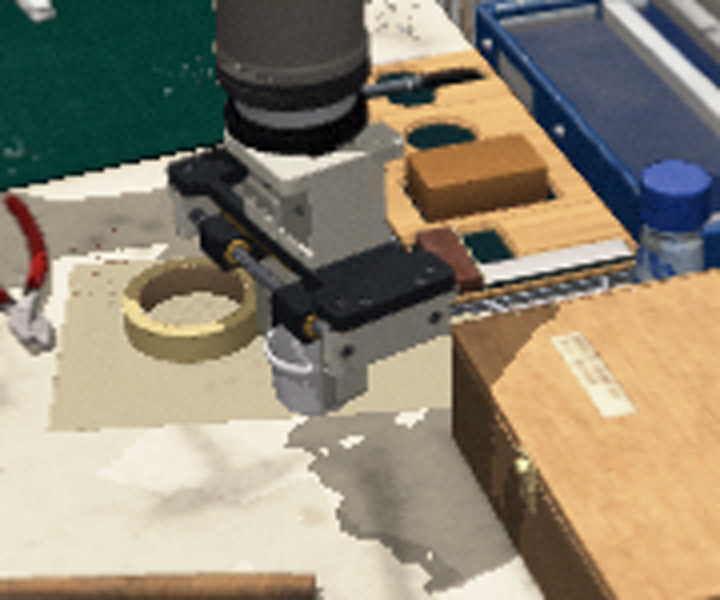

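View pics/w14.png

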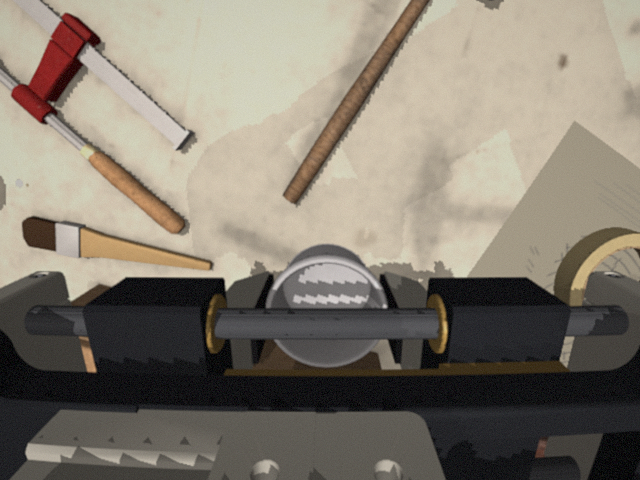

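Call:
arm_command:
  motion:
    - [[0, 0, 0, -0.04, 0.04, 0, -0.2], [0, 0, 0, -0.1, 0.11, 0, -0.2], [0, 0, 0, -0.18, 0.2, 0, -0.2], [0, 0, 0, -0.27, 0.3, 0, -0.2], [0, 0, 0, -0.36, 0.4, 0, -0.2], [0, 0, 0, -0.45, 0.5, 0, -0.2], [0, 0, 0, -0.54, 0.59, 0, -0.2], [0, 0, 0, -0.62, 0.68, 0, -0.2]]

```text
time: 26.2
tool_pos: [0.4854, -0.0187, 0.1294]
tool_rot: [3.14, -0.003, -2.877]
contact_force: [0.4, -0.8, -0.5]
opening: 0.0528
```

```bash
cat > go.py <<'E'
from h import *
import sys
o=robot.observe();y=o['tool_rot'][2];d=np.array([float(sys.argv[1]),float(sys.argv[2])])-o['tool_pos'][:2]; print(o['tool_pos'],y,o['opening'],d@[np.cos(y),np.sin(y)]/.3,d@[np.sin(y),-np.cos(y)]/.3)
E
python3 go.py .5905 .183
```

```text
[ 0.48539186 -0.01865487  0.12943652] -2.8774877801571788 0.052821300841715865 -0.5136824352543519 0.5574160462817005
```

Call:
arm_command:
  motion:
    - [[0, 0, 0, -0.09, 0.1, 0, -0.2], [0, 0, 0, -0.18, 0.2, 0, -0.2], [0, 0, 0, -0.27, 0.3, 0, -0.2], [0, 0, 0, -0.36, 0.4, 0, -0.2], [0, 0, 0, -0.44, 0.48, 0, -0.2], [0, 0, 0, -0.49, 0.535, 0, -0.2], [0, 0, 0, -0.514, 0.557, 0.05, -0.2], [0, 0, 0, -0.514, 0.557, 0.12, -0.2]]

```text
time: 27.0
tool_pos: [0.591, 0.1819, 0.0931]
tool_rot: [3.142, -0.001, -2.876]
contact_force: [0.2, -1.1, -1.1]
opening: 0.0527
```

Call:
arm_command:
  motion:
    - [[0, 0, 0, 0, 0, 0.08, -0.2], [0, 0, 0, 0, 0, 0.08, -0.2], [0, 0, 0, 0, 0, 0.08, -0.2], [0, 0, 0, 0, 0, 0.08, -0.2]]

```text
time: 27.4
tool_pos: [0.5914, 0.1806, 0.0719]
tool_rot: [-3.141, 0.001, -2.878]
contact_force: [0.2, 0.0, 0.3]
opening: 0.0526
```

```bash
python3 go.py .5905 .183; python3 - <<'E'
from h import *
W=cam('wrist','w15.png')
S=cam('side'); cv2.imwrite('pics/d15.png',cv2.resize(S['image'][130:280,240:420,::-1],None,fx=4,fy=4,interpolation=2))
E
```

```text
[0.59144055 0.18063833 0.07186064] -2.878265168258466 0.05259594324589519 0.000977998400798844 0.00841692521501524
```

View pics/d15.png

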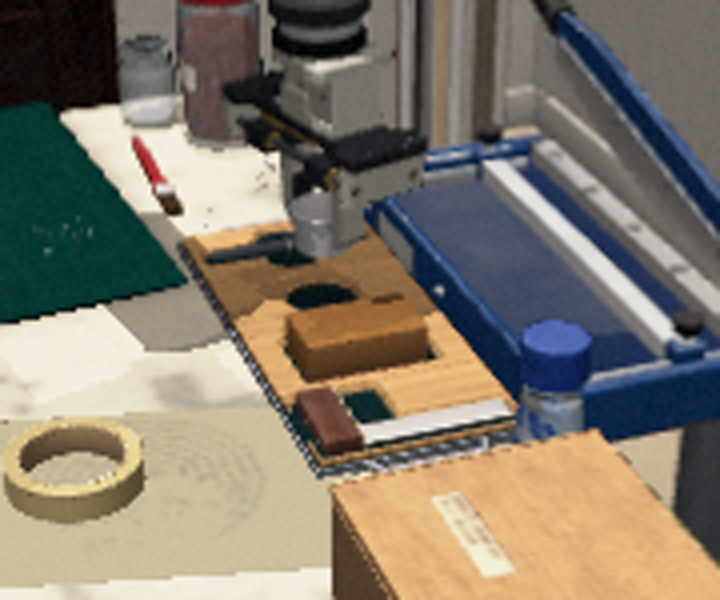

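View pics/w15.png

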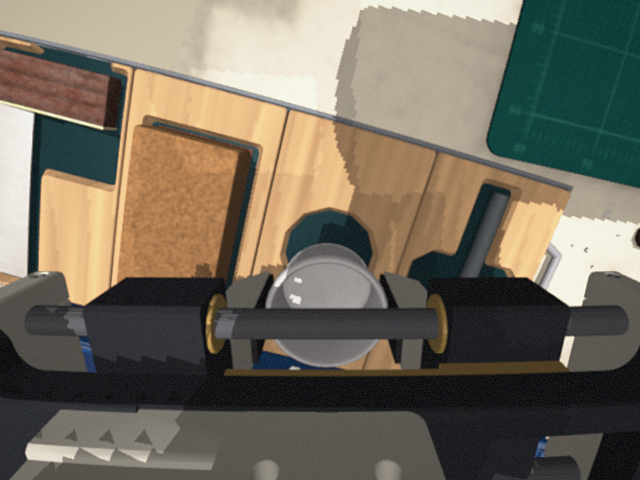

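The tub is upright above its pocket (329,240 in the wrist view). Lowering.

Call:
arm_command:
  motion:
    - [[0, 0, 0, 0, 0.007, 0.03, -0.2], [0, 0, 0, 0, 0.007, 0.08, -0.2], [0, 0, 0, 0, 0.007, 0.13, -0.2], [0, 0, 0, 0, 0.007, 0.155, -0.2], [0, 0, 0, 0, 0.007, 0.167, -0.2], [0, 0, 0, 0, 0.007, 0.167, -0.2], [0, 0, 0, 0, 0.007, 0.167, -0.2]]

```text
time: 28.2
tool_pos: [0.5909, 0.1832, 0.0217]
tool_rot: [-3.141, 0.001, -2.878]
contact_force: [0.3, -0.2, -0.7]
opening: 0.0527
```

Release gently in place, then lift straight up.

Call:
arm_command:
  motion:
    - [[0, 0, 0, 0, 0, 0.003, 0.2], [0, 0, 0, 0, 0, 0.003, 0.3], [0, 0, 0, 0, 0, 0.003, 0.4], [0, 0, 0, 0, 0, 0.003, 0.4], [0, 0, 0, 0, 0, -0.05, 0.4], [0, 0, 0, 0, 0, -0.15, 0.4], [0, 0, 0, 0, 0, -0.3, 0.4], [0, 0, 0, 0, 0, -0.45, 0.4]]

```text
time: 29.0
tool_pos: [0.59, 0.1829, 0.1572]
tool_rot: [3.141, -0.001, -2.878]
contact_force: [1.0, 0.3, 0.8]
opening: 0.0647
```

Call:
arm_command:
  motion:
    - [[0, 0, 0, 0.1, -0.1, -0.1, 0.4], [0, 0, 0, 0.1, -0.2, -0.2, 0.4], [0, 0, 0.08, 0.1, -0.25, -0.25, 0.4], [0, 0, 0.16, 0.1, -0.25, -0.3, 0.4], [0, 0, 0.16, 0.1, -0.25, -0.3, 0.4], [0, 0, 0.16, 0.1, -0.25, -0.3, 0.4], [0, 0, 0.16, 0.1, -0.25, -0.3, 0.4]]

```text
time: 29.7
tool_pos: [0.5805, 0.1032, 0.245]
tool_rot: [-3.142, -0.002, -3.126]
contact_force: [0.1, -0.4, 0.0]
opening: 0.0646
```

```bash
python3 - <<'E'
from h import *
W=cam('wrist','w16.png');np.save('W16.npy',W,allow_pickle=True)
S=cam('side');np.save('D16.npy',S,allow_pickle=True); cv2.imwrite('pics/d16.png',cv2.resize(S['image'][130:280,240:420,::-1],None,fx=4,fy=4,interpolation=2))
o=robot.observe(); print(o['tool_pos'],o['tool_rot'])
E
```

```text
[0.58059525 0.10323835 0.24510427] [-3.14151084e+00 -1.91314140e-03 -3.12694601e+00]
```

View pics/w16.png

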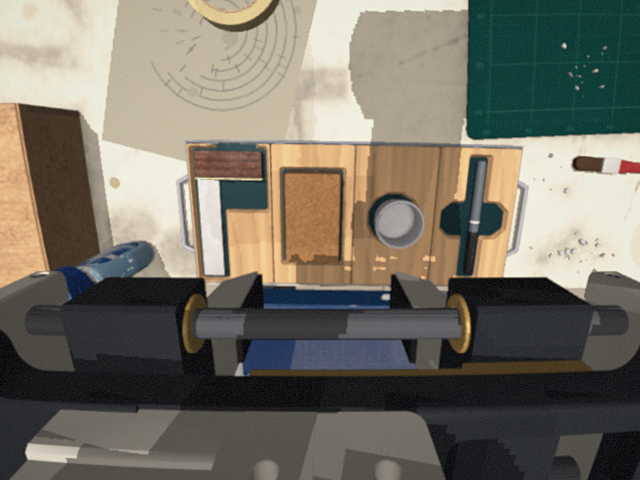

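View pics/d16.png

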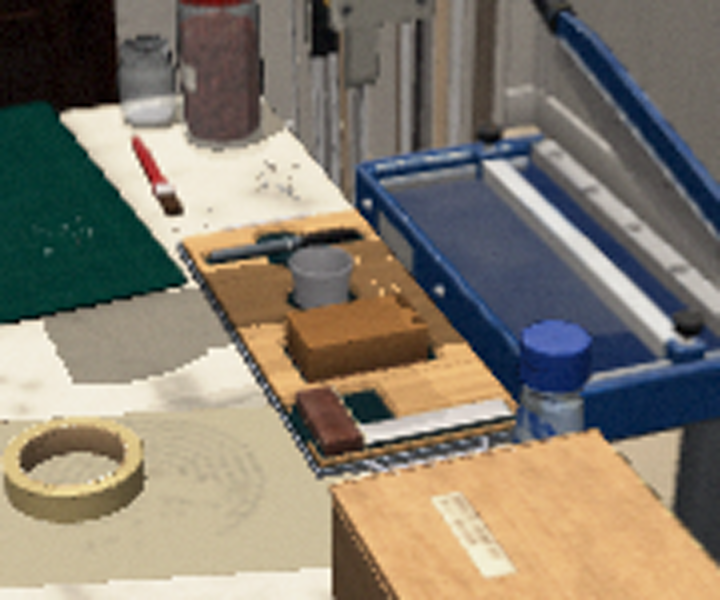

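All four are in their pockets. In the wrist view: stock (228,165), block (312,214), tub (399,222), pen (474,215). A numeric check before handing in.

```bash
python3 - <<'E'
from h import *
W=np.load('W16.npy',allow_pickle=True).item()
h=cv2.cvtColor(W['image'],cv2.COLOR_RGB2HSV).astype(int)
def rc(mask,b,z,n):
    x0,y0,x1,y1=b; m=np.zeros(h.shape[:2],np.uint8); m[y0:y1,x0:x1]=mask[y0:y1,x0:x1]
    cs,_=cv2.findContours(m,cv2.RETR_EXTERNAL,cv2.CHAIN_APPROX_NONE); q=max(cs,key=cv2.contourArea)[:,0].astype(float)
    P=plane(W,q,z)[:,:2]*1000; r=cv2.minAreaRect(P.astype(np.float32)); print(n,np.round(r[0],1),np.round(r[1],1),round(r[2],2))
br=((h[...,0]<25)&(h[...,1]>60))
dep=lambda pts:[depthpts(W,p)[0].round(4).tolist() for p in pts]
ys,xs=np.mgrid[140:285,185:525]; uv=np.c_[xs.ravel(),ys.ravel()]; P=depthpts(W,uv)
H=np.zeros(h.shape[:2]); H[140:285,185:525]=P[:,2].reshape(ys.shape)
rc((H>.034),(275,150,350,280),.042,'block .590,.088')
k=(P[:,2]>.040)&(uv[:,0]>360)&(uv[:,0]<435)
print('tub .5905,.183',cv2.minEnclosingCircle((P[k][:,:2]*1000).astype(np.float32)),P[k][:,2].max())
print('blade z',dep([(210,190),(210,230),(215,265)]),'stock',dep([(200,165),(228,165),(256,166)]))
print('block z',dep([(290,180),(335,180),(290,250),(330,250)]))
print('pen',dep([(478,170),(476,195),(473,240),(468,265)]))
print('stock corners',plane(W,[(194,150),(194,181),(263,150),(263,181)],.024).round(4).tolist())
print('pen ends',plane(W,[(479,158),(467,275)],.016).round(4).tolist())
print('tub rim box',plane(W,[(373,222),(425,222),(399,195),(399,250)],.047).round(4).tolist())
E
```

```text
block .590,.088 [587.4  89. ] [100.6  59.8] 0.53
tub .5905,.183 ((558.6084594726562, 153.148193359375), 70.86653137207031) 0.4030899809213747
blade z [[0.5598, -0.0295, 0.0175], [0.6074, -0.0333, 0.0165], [0.6513, -0.0305, 0.0164]] stock [[0.5313, -0.0365, 0.0243], [0.531, -0.005, 0.0247], [0.5319, 0.0255, 0.0227]]
block z [[0.5447, 0.0653, 0.0437], [0.5441, 0.1127, 0.043], [0.6221, 0.0643, 0.0435], [0.6211, 0.1088, 0.0444]]
pen [[0.532, 0.2752, 0.0181], [0.56, 0.2751, 0.0211], [0.6128, 0.2774, 0.0235], [0.6448, 0.2764, 0.0214]]
stock corners [[0.5151, -0.0421, 0.024], [0.549, -0.0447, 0.024], [0.5146, 0.0341, 0.024], [0.5482, 0.0331, 0.024]]
pen ends [[0.5187, 0.2756, 0.016], [0.6598, 0.2793, 0.016]]
tub rim box [[0.5879, 0.1546, 0.047], [0.587, 0.211, 0.047], [0.5582, 0.1806, 0.047], [0.6191, 0.185, 0.047]]
```

```bash
python3 -c "
from cell import robot
print(robot.hand_in())"
```

```text
the job is handed in; nothing more can be done
None
```

I put the sanding block, try square, felt pen and white tub each into its own pocket and handed the job in at about 30 s of the 112 s allowed. The hand-in gives no verdict.

My last camera checks showed:
- **Position:** the block is about 3 mm off its insert's centre, and the square, pen and tub within about 3 mm of theirs.
- **Angle:** the block is turned about 0.5° from its pocket, the pen about 1.5° and the square within about 2°.
- **Height and level:** depth readings on the block, stock, blade and pen match their lying flat on the pocket floor. The pen's readings scatter by a few millimetres, which I took as noise on a thin round bar.
- **Tub:** it looks upright in the wrist and side views. The automatic circle fit to its rim failed on stray depth pixels, so I checked its position by hand-picked rim points instead.
- **Surroundings:** the arm finished clear above the tray. I never went near the red brush or the glue bottle, and both look unmoved in the pictures, though I did not measure them again.

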